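# Load the breakfast prep tray

### The job

Load the prep tray for the breakfast batch: first stand the black-capped spice jar in the round black holder and the green-lidded square tub squarely in the square green holder. Only when both are in, move the brown egg and the blue egg, each into the dimple of the pad of its own colour, upright and lowered gently, without dropping or pressing them. Leave the white egg and the red-capped jar where they are.

Things in the scene. Friction and masses are not known exactly. Their poses are not given: they have to be found in the camera images.
- black_jar: small amber glass spice jar with a paper label and a black cap (17 mm high), 44 mm across, 65 mm tall, about 140 g, standing upright. Origin: centre of its underside, z up.
- tub: square white plastic tub with a green lid with a white centre, 50 x 50 mm, 52 mm tall, straight sides, about 150 g. Origin: centre of its underside; x and y along its sides, z up.
- brown_egg: brown egg in the shell, egg-shaped, 44 mm across at its middle and 57 mm tall, about 60 g, heavier at the blunt end, fragile; stands upright, blunt end down, in a low dark steel ring (fixed to the table, 39 mm outside, 10 mm high). Origin: the egg's centre, 31 mm above the table at the start; z: up along the egg's long axis.
- blue_egg: pale blue egg in the shell, egg-shaped, 44 mm across at its middle and 57 mm tall, about 60 g, heavier at the blunt end, fragile; stands upright, blunt end down, in a low dark steel ring (fixed to the table, 39 mm outside, 10 mm high). Origin: the egg's centre, 31 mm above the table at the start; z: up along the egg's long axis.
- white_egg: white egg, a look-alike to be left alone, in the shell, egg-shaped, 44 mm across at its middle and 57 mm tall, about 60 g, heavier at the blunt end, fragile; stands upright, blunt end down, in a low dark steel ring (fixed to the table, 39 mm outside, 10 mm high). Origin: the egg's centre, 31 mm above the table at the start; z: up along the egg's long axis.
- red_jar: look-alike to be left alone: the same amber jar with a red cap (17 mm high), 44 mm across, 65 mm tall, about 140 g, standing upright. Origin: centre of its underside, z up.
- round_holder: round black holder for the jar, a low open dish 80 mm outside, 72 mm inside, rim 14 mm above its underside, inner floor 2 mm above its underside; one of the four inserts in the tray row (tray floor 3 mm above the table). Origin: centre of its underside; z up, y along the tray's row, x across it.
- square_holder: square green holder for the tub, a low open box 82 mm outside, 74 mm inside, rim 14 mm above its underside, inner floor 4 mm above its underside; one of the four inserts in the tray row (tray floor 3 mm above the table). Origin: centre of its underside; its sides lie along its x (across the row) and y (along the row); z up.
- brown_pad: dark brown square pad for the brown egg, 82 x 82 mm and 12 mm thick, one of four inserts fixed in a row, shuffled, at 91 mm spacing in a fixed aluminium tray (376 x 100 mm, rim 14 mm above the table, floor 3 mm). In its centre a round dimple, 30 mm across with a bevelled edge; a seated egg stands in it with its centre 32 mm above the pad's underside. Origin: centre of its underside, 3 mm above the table; z up, y along the tray's long row, x across the row.
- blue_pad: blue square pad for the blue egg, 82 x 82 mm and 12 mm thick, one of four inserts fixed in a row, shuffled, at 91 mm spacing in a fixed aluminium tray (376 x 100 mm, rim 14 mm above the table, floor 3 mm). In its centre a round dimple, 30 mm across with a bevelled edge; a seated egg stands in it with its centre 32 mm above the pad's underside. Origin: centre of its underside, 3 mm above the table; z up, y along the tray's long row, x across the row.
Mind the look-alikes: they are no part of the job. Of the things like the blue_pad, leave any that is orange or purple; of the rest the larger one is meant.

How it is judged:
By the outcome, as a careful person would: the job done as asked, in the order asked, and still so for the second after the job is handed in, with the robot touching nothing.
It also fails if it takes over 102 s, if anything falls off the work surface, if the arm or the gripper's body presses on something with over 40 N, if the wrist force passes 120 N, or if a joint passes its speed limit or range.

### The arm

A 6-joint arm with a two-finger parallel gripper is mounted at the origin on the work surface. World frame = base frame: x ahead of the robot, y to its left, z up, the work surface at z = 0. Lengths are in mm, angles in rad, forces in N, time in s.
With the tool pointing down it reaches from about 275 to 750 mm from the base axis. Payload 10.2 kg.
Tool frame: the origin (TCP) lies on the front face of the gripper's body, between the roots of the fingers; the fingertips stand 73 mm ahead of it and the grasp point (between the pads) lies ctrl.grip_depth ahead of it (ctrl.grip_depth is the distance from the TCP to the grasp point, in mm); z points along the fingers, y is the direction in which the jaws open and shut (so a half turn about z gives the same grasp; the last joint's range is limited). The gripper opens to 85 mm and grips with 20 to 120 N. Pads are 22 mm wide; open, the fingers measure 114 mm over their backs; the gripper's body (76 mm by 85 mm) begins 54 mm behind the grasp point. The pads swing forward as they close: fully open they stand 13 mm farther back than shut.
Start: joints at [-1.421, 0.313, 1.498, -0, 1.331, -0.223], TCP at [191.206, -488.95, 303.894] pointing down, gripper open.
Joint ranges: [-2.94, 2.94], [-0.97, 2.17], [0.19, 2.56], [-1.23, 4.37], [0.02, 3.11], [-2.88, 2.88]. Speed limits (rad/s): [2.39, 2.39, 3.01, 3.14, 3.14, 3.14].

### API

Orientations are given as a unit quaternion [w, x, y, z].
In Python, from rig import readout, capture, ctrl, nets gives the robot as it stands. The module is installed in compiled form; this text tells all that it offers.
- The arm moves only by the tool apply_moves, never from a script. Its argument "targets" is a list of rows, each a list of 4 numbers: the shift along the tool's x, y, z in cm, then the turn about the tool's z in degrees. A call has 1 to 8 rows; each row shifts and turns the commanded pose from where the row before left it, along the tool's axes as they then stand; what a row does not reach is not made up. A row lasts 1/10 s, in which the tool goes at most 50 mm and 8.59 degrees, less where a joint would pass 70% of its speed; a pose out of reach is approached as far as the arm can. A call with a gripper value outside its range is refused whole. "grip" is the finger opening in cm, from 0 to 8.54, set as the call begins (left out, the last holds). The fingers move at their own pace and stop on an object; "force" is the grip in N (left out, the last holds). Time passes only in rows, so rows that do not move let the fingers close. It gives the time, the measured TCP pose, the force and the opening at its end, in the units of the state.
- readout.sense(): the state, without advancing time (a new reading comes with each control period).
- capture(name): name is "scene" or "top"; returns a dict with "img" (420x560x3 uint8, red, green, blue), "fov_y" (degrees; the focal length in pixels is half the picture's height over the tangent of half this angle, whatever the lens; pixels are square), "cx", "cy" (the principal point, pixels), "eye" and "rotation" of the camera in the world. Camera axes: x right, y down, z forward; pixel columns grow to the right and rows downward; lengths in mm; the calibration is good to about 2 mm. A picture is of the moment at which its call begins. There is no depth.
- ctrl.finish_job(): hands the job in, once; it reports no verdict.
Trained networks look in the newest picture that a camera, given by its name, has taken for a name from the list of things; names that differ only in an ending like _2 or _b are one class to them, and where a whole thing is asked for, a point or a joint stands for the part that bears it (a point fixed in the world has none). Each returns a list of dicts, best first, with "score" (0 to 1); they miss things now and then, are a little off and sometimes report something else, mostly with a low value. They report only what shows in the picture. A call takes as long as a camera call. They do not tell look-alikes from the thing itself.
- nets.boxes_of(camera, target): "location" ([column, row] as shares, 0 to 1, of the picture: columns of its width, rows of its height, amid what is visible of it).
The state is a dict: "time_s": time; "joints": joint angles; "dq": joint speeds; "tau": joint torques, N m; "eef_pos": TCP position; "ee_rot": TCP orientation; "force": force on the tool from outside, world axes, zero at the start; "wrist_torque": the same for the moment, N m; "grip_width": opening from 0.0 (shut) to 1.0 (fully open).
Only numpy, scipy, OpenCV 4.12 (cv2) and the standard library are available. Lean on these libraries where they do the work, as an engineer would, in place of code of your own. Each camera call takes 0.05 s, during which the arm holds its last target.

## Working session

There is one attempt and no reset: what is moved stays moved. The work goes in short steps, Python scripts to look and compute and a tool call to move; the robot and the scene stay as the last step left them, time stands still between calls to the robot, and variables do not carry over. Pictures are saved under pics/ and viewed, and the job is handed in when it is done.

Besides the shell and the picture viewer there is one more tool, called after "Call:" by a JSON object that holds its "api" and its "payload", one argument or row to a line. apply_moves: Moves the arm, as the interface text tells. Its arguments: {"type":"object","properties":{"targets":{"type":"array"},"grip":{"type":"number"},"force":{"type":"number"}},"required":["targets"]}

```bash
mkdir -p pics; ls; python3 - <<'E'
from rig import readout, capture, ctrl, nets
import cv2, json
s=readout.sense(); print(s); print(ctrl.grip_depth)
for n in("scene","top"):
    c=capture(n); cv2.imwrite(f"pics/{n}0.png",c["img"][:,:,::-1])
    print(n,{k:v for k,v in c.items() if k!="img"})
E
```

```text
pics
{'time_s': 0.0, 'joints': array([-1.42142580e+00,  3.13445665e-01,  1.49846366e+00,  2.51136064e-05,
        1.33098962e+00, -2.23403204e-01]), 'dq': array([-6.89488227e-04, -9.02226378e-04, -7.46515892e-05,  3.49027089e-04,
       -7.99848657e-05, -1.25835649e-03]), 'tau': array([-2.03444042e-04, -4.12273049e+01, -2.59740865e+01, -1.61099742e-04,
        4.21444580e-03,  5.35317881e-06]), 'eef_pos': array([ 191.17028   , -488.77325237,  303.3272264 ]), 'ee_rot': array([-6.52250181e-04,  9.82680541e-01,  1.85306578e-01,  3.63588331e-05]), 'force': array([ 0.07777791,  0.13416696, -0.3153804 ]), 'wrist_torque': array([-0.07176127,  0.01660561,  0.06062258]), 'grip_width': 1.0072595721591968}
53.900000000000006
scene {'fov_y': 42.539473681768925, 'cx': 284.65514137696715, 'cy': 217.0338570898237, 'eye': array([1300.9579253 ,  575.41926174,  814.97444328]), 'rotation': array([-0.19265631,  0.41660649,  0.80117277, -0.38398538])}
top {'fov_y': 52.53702947938198, 'cx': 276.567695664079, 'cy': 208.69764573503357, 'eye': array([ 483.04742279,   23.25668355, 1091.7257687 ]), 'rotation': array([-0.00430589,  0.70794   , -0.70563153,  0.0297753 ])}
```

View pics/scene0.png

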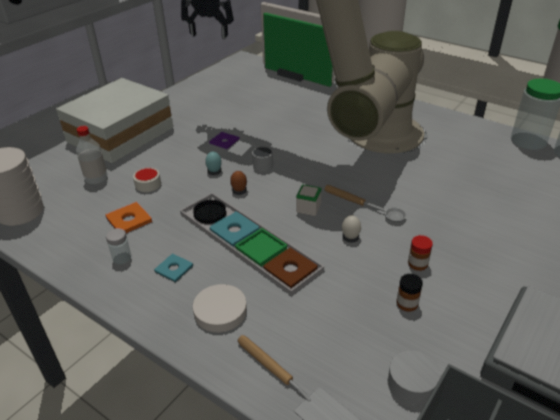

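View pics/top0.png

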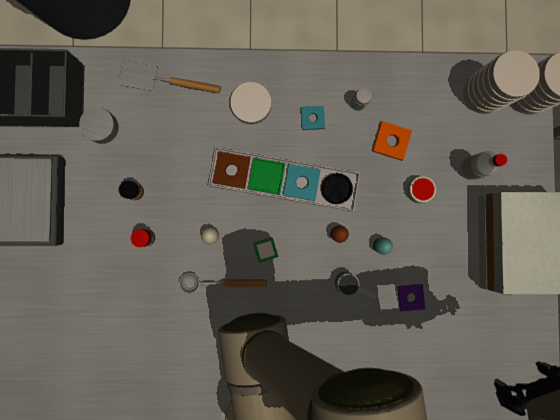

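The top view shows the tray row: brown pad (232,170), green holder (266,176), blue pad (302,182) and black holder (337,188). The black-capped jar is at (130,189), the red-capped jar at (141,238) and the tub at (266,250). The eggs are white (209,234), brown (340,233) and blue (384,246).

Blue-pad candidates: (302,182) in the tray, the smaller blue one (313,118), orange (392,140) and purple (411,297). The larger blue one, in the tray, fits. I'll confirm it in an enlarged crop.

```bash
cat > h.py <<'E'
import numpy as np, cv2
from scipy.spatial.transform import Rotation as R
def cam(c):
    f=c["img"].shape[0]/2/np.tan(np.radians(c["fov_y"]/2)); w,x,y,z=c["rotation"]
    return f,R.from_quat([x,y,z,w]).as_matrix(),np.array(c["eye"])
def unproj(c,u,v,z):
    f,M,e=cam(c); d=M@np.array([(u-c["cx"])/f,(v-c["cy"])/f,1]); return e+d*(z-e[2])/d[2]
def proj(c,p):
    f,M,e=cam(c); q=M.T@(np.array(p,float)-e); return np.array([c["cx"]+f*q[0]/q[2],c["cy"]+f*q[1]/q[2]])
E
python3 - <<'E'
from rig import capture,nets
from h import *
t=capture("top");s=capture("scene")
for n,z in dict(black_jar=32,tub=26,brown_egg=31,blue_egg=31,white_egg=31,red_jar=32,round_holder=8,square_holder=8,brown_pad=14,blue_pad=14).items():
    for nm,c in(("top",t),("scene",s)):
        for d in nets.boxes_of(nm,n)[:3]:
            u,v=d["location"][0]*560,d["location"][1]*420
            print(n,nm,round(d["score"],2),np.round([u,v],1),np.round(unproj(c,u,v,z)[:2],1))
im=t["img"][140:275,95:415,::-1]
cv2.imwrite("pics/crop0.png",cv2.resize(im,None,fx=2.5,fy=2.5,interpolation=cv2.INTER_CUBIC))
im=s["img"][130:320,170:440,::-1]
cv2.imwrite("pics/crop1.png",cv2.resize(im,None,fx=2.9,fy=2.9,interpolation=cv2.INTER_CUBIC))
E
```

```text
black_jar top 0.67 [131.8 188.9] [581.7 343. ]
black_jar scene 0.88 [407.4 295.8] [583.3 348. ]
tub top 0.8 [263.3 247.1] [438.5  17.8]
tub scene 0.93 [308.1 200.9] [432.6  17.5]
brown_egg top 0.48 [340.5 233.1] [ 473.8 -175.2]
brown_egg scene 0.7 [237.2 176. ] [ 453.2 -185. ]
brown_egg scene 0.37 [262.7 245.7] [626.9  28.1]
blue_egg top 0.81 [384.2 244. ] [ 446.6 -285.5]
blue_egg top 0.6 [208.8 235.5] [467.2 152.7]
blue_egg top 0.38 [265.  249.4] [433.   13.6]
blue_egg scene 0.75 [215.4 161.8] [ 434.9 -274.4]
white_egg top 0.67 [206.7 235.7] [466.7 158. ]
white_egg scene 0.81 [352.3 226.9] [462.1 155.9]
red_jar top 0.71 [143.  237.3] [462.5 313.6]
red_jar scene 0.94 [420.3 253.4] [457.3 317.9]
red_jar scene 0.54 [289.1 262.3] [637.5 105.2]
round_holder top 0.66 [336.7 186.3] [ 593.7 -170.3]
round_holder scene 0.86 [206.6 214.8] [ 595.8 -164.8]
square_holder top 0.63 [267.3 175.8] [619.6   8.2]
brown_pad top 0.87 [229.3 173.4] [624.3 104.7]
brown_pad scene 0.86 [288.6 262.1] [622.3  93.2]
brown_pad scene 0.34 [405.8 294. ] [564.2 338. ]
blue_pad top 0.96 [415.6 296.1] [ 314.1 -369.7]
blue_pad top 0.91 [295.3 183.4] [599.8 -63.1]
blue_pad top 0.76 [393.  137.7] [ 720.  -316.1]
blue_pad scene 0.85 [224.4 140.7] [ 318.7 -343.7]
blue_pad scene 0.82 [234.7 228.7] [602.5 -71.9]
blue_pad scene 0.66 [128.1 215.1] [ 708.  -312.7]
```

View pics/crop0.png

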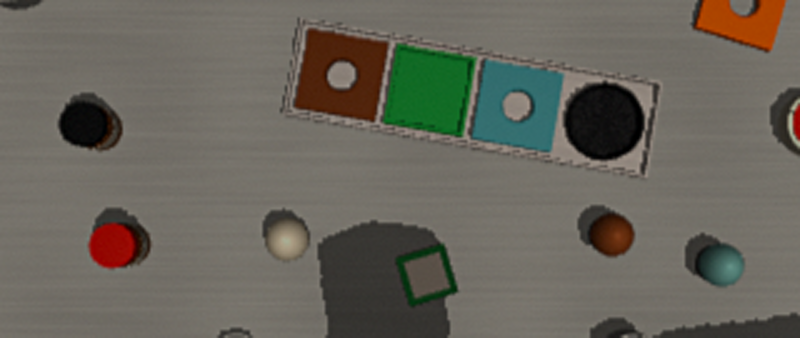

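View pics/crop1.png

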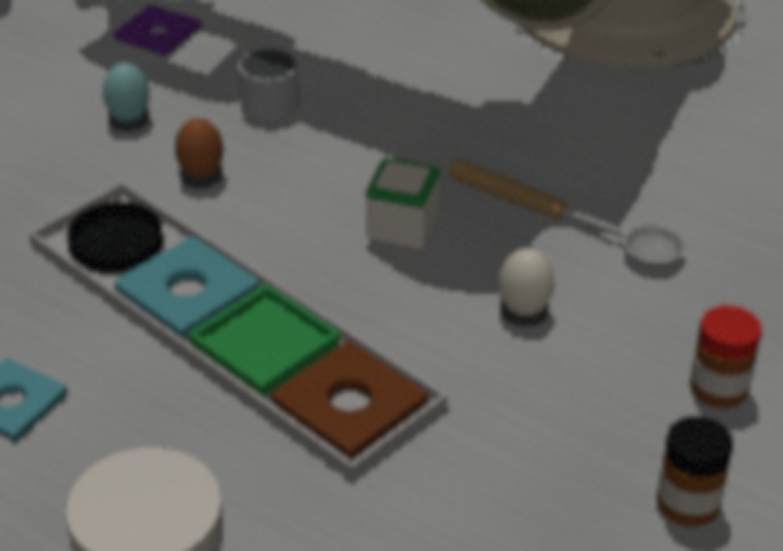

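The crop confirms it: of the blue pads, the in-tray one at (302,182) is larger than the loose one at (313,118). The black-capped jar is at (130,189). Next I'll fit the positions precisely.

```bash
cat > seg.py <<'E'
from h import *
def seg(c,lo,hi,near,rad=30,minA=30):
    hsv=cv2.cvtColor(c["img"],cv2.COLOR_RGB2HSV)
    K=4
    big=cv2.resize(c["img"],None,fx=K,fy=K,interpolation=cv2.INTER_CUBIC)
    m=cv2.inRange(cv2.cvtColor(big,cv2.COLOR_RGB2HSV),lo,hi)
    msk=np.zeros_like(m);cv2.circle(msk,(int(near[0]*K),int(near[1]*K)),rad*K,255,-1);m&=msk
    cs,_=cv2.findContours(m,cv2.RETR_EXTERNAL,cv2.CHAIN_APPROX_NONE)
    k=max(cs,key=cv2.contourArea); k=cv2.convexHull(k).reshape(-1,2).astype(np.float32)
    return (k+0.5)/K-0.5
def rep(c,name,k,z,rect=False):
    w=np.array([unproj(c,u,v,z)[:2] for u,v in k],np.float32)
    if rect:
        r=cv2.minAreaRect(w); print(name,"c",np.round(r[0],1),"size",np.round(r[1],1),"ang",round(r[2],1))
    else:
        r=cv2.fitEllipse(w); m=cv2.moments(w.reshape(-1,1,2)); print(name,"ell",np.round(r[0],1),np.round(r[1],1),"mom",np.round([m['m10']/m['m00'],m['m01']/m['m00']],1))
E
python3 - <<'E'
from rig import capture
from seg import *
t=capture("top");s=capture("scene")
for n,uv in dict(cap=(130,189),tub=(266,243),brown=(341,233),blue=(385,245),white=(209,234),bp=(225,165),gp=(266,176),blp=(295,175),rh=(337,188)).items():
    print(n, cv2.cvtColor(t["img"],cv2.COLOR_RGB2HSV)[uv[1],uv[0]],)
B=((0,0,0),(179,255,48))
rep(t,"cap",seg(t,*B,(130,189),13),65)
rep(t,"redcap",seg(t,(0,150,60),(8,255,255),(141,238),16),65)
rep(t,"tub",seg(t,(50,90,10),(75,255,255),(266,250),20),52,True)
rep(t,"brown",seg(t,(0,110,50),(15,255,255),(341,233),14),31)
rep(t,"blue",seg(t,(80,50,40),(100,255,255),(385,246),14),31)
rep(t,"bpad",seg(t,(0,110,30),(18,255,255),(232,170),28),15,True)
rep(t,"gpad",seg(t,(50,100,30),(75,255,255),(266,176),28),17,True)
rep(t,"blpad",seg(t,(80,60,40),(105,255,255),(302,182),28),15,True)
rep(t,"rh",seg(t,(0,0,0),(179,255,45),(337,188),24),17)
print("scene")
rep(s,"brown",seg(s,(0,110,30),(15,255,255),(238,181),18),31)
rep(s,"blue",seg(s,(80,40,40),(100,255,255),(213,161),16),31)
rep(s,"bpad",seg(s,(0,110,30),(18,255,255),(291,266),30),15,True)
rep(s,"gpad",seg(s,(50,100,30),(75,255,255),(262,247),30),17,True)
rep(s,"blpad",seg(s,(80,60,40),(105,255,255),(235,228),30),15,True)
rep(s,"tub",seg(s,(50,90,10),(75,255,255),(309,193),18),52,True)
rep(s,"redcap",seg(s,(0,150,60),(8,255,255),(421,245),20),65)
E
```

```text
cap [90 57  9]
tub [12 48 90]
brown [ 11 204 114]
blue [ 84  87 120]
white [ 20  57 169]
bp [ 10 217  80]
gp [ 67 221 105]
blp [ 91 141 112]
rh [ 0  0 15]
cap ell [578.4 337.6] [46.1 57.8] mom [578.6 338.1]
redcap ell [461.9 312.5] [43.3 45.3] mom [462.  312.6]
tub c [433.5  13.3] size [50.2 49.7] ang 17.3
brown ell [ 471.4 -175.4] [35.9 42. ] mom [ 471.3 -175.4]
blue ell [ 442.6 -283.5] [41.2 42.9] mom [ 442.5 -283.6]
bpad c [634.1 100. ] size [82.9 82.4] ang 80.3
gpad c [619.   10.5] size [82.4 82.9] ang 80.3
blpad c [603.7 -79.1] size [83.  82.8] ang 80.4
rh ell [ 588.3 -167.4] [78.4 81.1] mom [ 588.2 -167.4]
scene
brown ell [ 468.  -169.7] [37.8 89.4] mom [ 468.  -169.7]
blue ell [ 436.7 -281. ] [ 40.2 104.8] mom [ 436.4 -281.2]
bpad c [631.4 103.9] size [86.7 85.2] ang 80.6
gpad c [617.1  15.4] size [92.9 86.7] ang 80.3
blpad c [600.5 -75.4] size [95.4 87.1] ang 80.3
tub c [432.6  18.9] size [55.8 47.5] ang 15.7
redcap ell [467.8 319.5] [43.2 61.1] mom [467.7 319.3]
```

```bash
python3 - <<'E'
from rig import capture
from seg import *
t=capture("top");s=capture("scene")
h=cv2.cvtColor(t["img"],cv2.COLOR_RGB2HSV)
print(h[178:201,118:146,2]); 
print("S");print(h[222:244,328:352,1]);print(h[222:244,328:352,2])
for v in(14,18,22): rep(t,"cap",seg(t,(0,0,0),(179,255,v),(130,189),13),65)
for a in (20,30,40): rep(t,"brown",seg(t,(0,110,a),(15,255,255),(341,233),14),31)
for a in (20,30,40): rep(t,"brown",seg(t,(0,90,a),(15,255,255),(341,233),14),31)
for v in(14,18,22): rep(s,"cap",seg(s,(0,0,0),(179,255,v),(411,285),13),65)
for n,u,v,z in(("br",470,-176,31),("bl",442.5,-283.5,31),("brtop",470,-176,59.5),("brbot",470,-176,2.5),("jarB",578,338,0)): print(n,proj(s,(u,v,z)))
k=seg(s,(0,100,30),(15,255,255),(238,181),18); print(k.min(0),k.max(0))
k=seg(s,(80,40,30),(100,255,255),(213,161),16); print(k.min(0),k.max(0))
E
```

```text
[[117 117 117 117 120 116  80  72  71  55  54  54  52  51  52  74 114 118
  117 118 114 116 114 115 115 113 113 115]
 [116 118 117 119 118  81  56  53  56  55  54  56  54  56  51  54  70  75
  112 118 118 116 115 116 118 115 114 114]
 [114 114 117 119 118  66  51  34  36  34  30  43  45  55  55  56  55  52
   74 114 118 116 115 115 114 113 113 114]
 [114 118 118  77  73  40  24  11  14  15  13  17  17  23  24  42  54  51
   54  73 112 120 116 117 115 116 116 115]
 [116 120 118  47  24  14   8  10  10   7   9   8   7  10   9  14  32  41
   49  55  74 114 117 115 116 113 115 114]
 [115 119  97  29   4   8   9   7  10  10   9   7   7   9   8   8  11  15
   37  63  53  74 111 116 114 112 113 111]
 [118 114  59  11   5  11   8  10  10   8  13  11  11  13  11   9  11   0
   23  42  57  43  66 110 113 112 112 112]
 [118  65  21   7   7   6  13   8  11  10  13  13  11   8  12  12  12   4
    6  21  52  43  37  80 113 114 115 113]
 [116  38   7   8  11   9   9  12   9   9  10   9  11  11  12  14   9   9
    3  14  36  38  39  45  96 116 115 114]
 [ 97  25   3   7  10  12  11  11   9   9  11  
[... 6234 characters left out ...]
mom [ 472.7 -172.2]
brown ell [ 472.7 -172.6] [41.8 43. ] mom [ 472.7 -172.6]
brown ell [ 471.8 -174. ] [39.  42.2] mom [ 471.8 -174. ]
brown ell [ 472.8 -172.2] [42.2 44.5] mom [ 472.8 -172.2]
brown ell [ 472.8 -172.7] [42.3 43.6] mom [ 472.8 -172.7]
brown ell [ 471.8 -174.2] [39.3 43. ] mom [ 471.8 -174.2]
cap ell [589.9 352.2] [30.5 36.2] mom [593.6 353.6]
cap ell [582.1 349.3] [39.1 50.9] mom [582.1 349.2]
cap ell [581.9 349.2] [39.9 52.3] mom [581.8 349.1]
br [235.76136289 180.28630931]
bl [210.86541158 162.01271296]
brtop [234.97675956 170.89684357]
brbot [236.52547142 189.43051066]
jarB [401.84819813 303.02977949]
[230.875 170.875] [245.625 190.875]
[205.625 150.875] [220.375 171.875]
```

Call:
{"api": "apply_moves", "payload": {
  "targets": [
    [0,0,0,-7.7],
    [0,0,0,-7.7],
    [0,0,0,-7.7],
    [0,0,0,-7.7],
    [0,0,0,-7.8],
    [2,-0.2,0,0],
    [4,-0.4,0,0],
    [4.5,-0.4,0,0]
  ],
  "grip": 8.5,
  "force": 30
}}

```text
time_s: 2.2
eef_pos: [235.2, -392.2, 303.6]
ee_rot: [-0.0, 0.867, 0.499, 0.0]
force: [1.3, -0.7, -0.1]
grip_width: 0.994
```

Call:
{"api": "apply_moves", "payload": {
  "targets": [
    [4.6,-0.4,0,0],
    [4.6,-0.4,0,0],
    [4.6,-0.4,0,0],
    [4.6,-0.4,0,0],
    [4.6,-0.4,0,0],
    [4.6,-0.4,0,0],
    [4.6,-0.4,0,0],
    [4.6,-0.4,0,0]
  ]
}}

```text
time_s: 3.0
eef_pos: [392.0, -56.6, 304.2]
ee_rot: [0.0, 0.866, 0.5, 0.0]
force: [0.3, -0.0, -1.0]
grip_width: 0.993
```

Call:
{"api": "apply_moves", "payload": {
  "targets": [
    [4.6,-0.4,0,0],
    [4.6,-0.4,0,0],
    [4.6,-0.4,0,0],
    [4.6,-0.4,0,0],
    [4.6,-0.4,0,0],
    [4.6,-0.4,0,0],
    [4.6,-0.4,0,0],
    [0,0,0,0]
  ]
}}

```text
time_s: 3.8
eef_pos: [529.3, 238.2, 302.7]
ee_rot: [-0.001, 0.865, 0.501, -0.0]
force: [-0.7, -0.0, -0.1]
grip_width: 0.995
```

```bash
cat > go.py <<'E'
import sys; from rig import readout,ctrl; import numpy as np
x,y,gz=map(float,sys.argv[1:4]); th=float(sys.argv[4]) if len(sys.argv)>4 else None
s=readout.sense(); p=s["eef_pos"]; q=s["ee_rot"]; t0=np.degrees(2*np.arctan2(q[2],q[1]))
t=t0 if th is None else th; t=np.radians(t)
d=np.array([x,y,gz+ctrl.grip_depth])-p
print("t",round(s["time_s"],2),"pos",np.round(p,1),"grasp z",round(p[2]-ctrl.grip_depth,1),"theta",round(t0,2))
print("turn first",None if th is None else round(-((th-t0+180)%360-180),2),"then tool cm",np.round(np.array([d[0]*np.cos(t)+d[1]*np.sin(t),d[0]*np.sin(t)-d[1]*np.cos(t),-d[2]])/10,2))
E
python3 go.py 578.5 341 250
```

```text
t 3.8 pos [529.3 238.2 302.7] grasp z 248.8 theta 60.19
turn first None then tool cm [11.37 -0.84 -0.12]
```

Call:
{"api": "apply_moves", "payload": {
  "targets": [
    [4.0,-0.3,3,0],
    [4.0,-0.3,3,0],
    [3.4,-0.2,3,0],
    [0,0,2,0],
    [0,0,0,0],
    [0,0,0,0]
  ]
}}

```text
time_s: 4.4
eef_pos: [578.9, 336.3, 195.0]
ee_rot: [0.0, 0.866, 0.499, 0.0]
force: [0.4, 0.4, 1.5]
grip_width: 0.991
```

```bash
python3 go.py 578.5 341 40; python3 - <<'E'
from rig import capture
from seg import *
t=capture("top");s=capture("scene")
a=cv2.resize(t["img"][130:250,70:200,::-1],None,fx=4,fy=4,interpolation=cv2.INTER_CUBIC)
b=cv2.resize(s["img"][200:320,340:470,::-1],None,fx=4,fy=4,interpolation=cv2.INTER_CUBIC)
im=cv2.resize(np.hstack([a,b]),(800,369)); cv2.imwrite("pics/j1.png",im)
from rig import readout
p=readout.sense()["eef_pos"]
for dz in(0,54): print(dz,proj(t,p-[0,0,dz]),proj(s,p-[0,0,dz]))
E
```

```text
t 4.4 pos [578.9 336.3 195. ] grasp z 141.1 theta 59.93
turn first None then tool cm [ 0.39 -0.27 10.11]
0 [111.13712865 182.68799363] [414.67149281 228.01543863]
54 [119.73094037 185.35234467] [410.51499502 250.53708188]
```

View pics/j1.png

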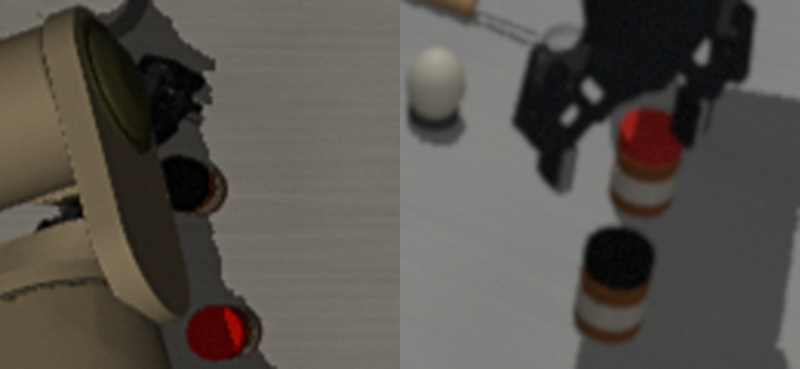

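In the scene view the finger midpoint is at column 413, where about 410.4 was predicted. So the scene camera is off by 2–3 px and I'll use the top-camera fits. Descending on the black-capped jar.

Call:
{"api": "apply_moves", "payload": {
  "targets": [
    [0.4,-0.3,2.5,0],
    [0,0,2.5,0],
    [0,0,2.5,0],
    [0,0,1.6,0],
    [0,0,1.0,0],
    [0,0,0,0]
  ]
}}

```text
time_s: 5.1
eef_pos: [578.1, 341.6, 92.7]
ee_rot: [-0.0, 0.866, 0.5, -0.0]
force: [0.5, 0.3, 0.3]
grip_width: 0.995
```

Call:
{"api": "apply_moves", "payload": {
  "targets": [
    [0,0,0,0],
    [0,0,0,0],
    [0,0,0,0],
    [0,0,0,0],
    [0,0,0,0],
    [0,0,0,0],
    [0,0,0,0],
    [0,0,0,0]
  ],
  "grip": 3.6,
  "force": 35
}}

```text
time_s: 5.9
eef_pos: [578.4, 342.1, 94.2]
ee_rot: [0.0, 0.866, 0.5, 0.001]
force: [-0.9, -0.6, 6.7]
grip_width: 0.505
```

```bash
python3 go.py 588.3 -167.4 120; python3 - <<'E'
from rig import ctrl,readout
print(ctrl.grip_depth, readout.sense()["grip_width"])
E
```

```text
t 5.9 pos [578.4 342.1  94.2] grasp z 40.3 theta 59.96
turn first None then tool cm [-43.61  26.36  -7.97]
53.900000000000006 0.5051472882605582
```

Call:
{"api": "apply_moves", "payload": {
  "targets": [
    [0,0,-1,0],
    [0,0,-2,0],
    [0,0,-2.5,0],
    [0,0,-2.5,0],
    [-1.6,1.0,0,0],
    [-3,1.8,0,0],
    [-3.6,2.2,0,0],
    [-3.6,2.2,0,0]
  ]
}}

```text
time_s: 6.7
eef_pos: [581.0, 202.4, 173.4]
ee_rot: [0.0, 0.866, 0.5, 0.0]
force: [0.9, -1.1, -1.1]
grip_width: 0.504
```

Call:
{"api": "apply_moves", "payload": {
  "targets": [
    [-3.6,2.2,0,0],
    [-3.6,2.2,0,0],
    [-3.6,2.2,0,0],
    [-3.6,2.2,0,0],
    [-3.6,2.2,0,0],
    [-3.6,2.2,0,0],
    [-3.6,2.2,0,0],
    [-3.6,2.2,0,0]
  ]
}}

```text
time_s: 7.5
eef_pos: [589.3, -135.6, 173.5]
ee_rot: [0.0, 0.866, 0.5, 0.0]
force: [0.7, -0.2, -1.4]
grip_width: 0.51
```

```bash
python3 go.py 588.3 -167.4 46
```

```text
t 7.5 pos [ 589.3 -135.6  173.5] grasp z 119.6 theta 59.96
turn first None then tool cm [-2.8   1.51  7.36]
```

Call:
{"api": "apply_moves", "payload": {
  "targets": [
    [-1.4,0.8,0,0],
    [-0.5,0.3,1.5,0],
    [0,0,1.5,0],
    [0,0,0,0],
    [0,0,0,0]
  ]
}}

```text
time_s: 8.0
eef_pos: [589.5, -154.5, 142.7]
ee_rot: [-0.0, 0.866, 0.5, -0.0]
force: [0.3, 0.7, -1.3]
grip_width: 0.505
```

```bash
python3 go.py 588.3 -167.4 46; python3 - <<'E'
from rig import capture,readout
from seg import *
t=capture("top");s=capture("scene")
a=cv2.resize(t["img"][130:250,260:400,::-1],None,fx=4,fy=4,interpolation=cv2.INTER_CUBIC)
b=cv2.resize(s["img"][120:240,140:280,::-1],None,fx=4,fy=4,interpolation=cv2.INTER_CUBIC)
cv2.imwrite("pics/j2.png",cv2.resize(np.hstack([a,b]),(800,343)))
E
```

```text
t 8.0 pos [ 589.5 -154.5  142.7] grasp z 88.8 theta 60.04
turn first None then tool cm [-1.18  0.54  4.28]
```

View pics/j2.png

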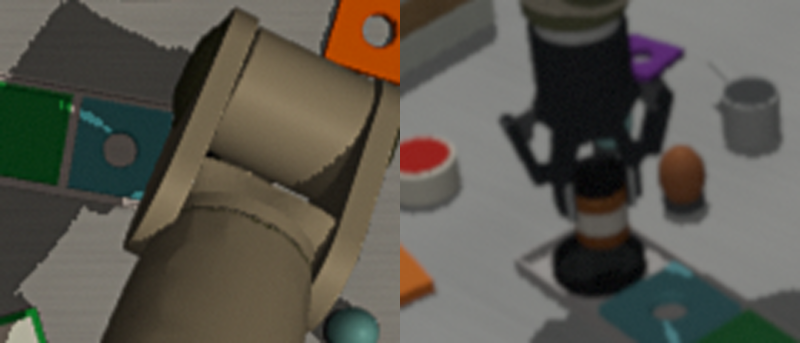

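The jar hangs upright in the fingers over the black holder, at about crop (600,225) in the scene view. Now centring and lowering.

Call:
{"api": "apply_moves", "payload": {
  "targets": [
    [-1.2,0.5,0,0],
    [0,0,1.2,0],
    [0,0,1.2,0],
    [0,0,0.8,0],
    [0,0,0.5,0],
    [0,0,0.3,0],
    [0,0,0,0]
  ]
}}

```text
time_s: 8.8
eef_pos: [587.8, -168.5, 102.7]
ee_rot: [-0.0, 0.866, 0.5, -0.0]
force: [-0.3, -0.2, -1.0]
grip_width: 0.507
```

```bash
python3 go.py 588.3 -167.4 45.5
```

```text
t 8.8 pos [ 587.8 -168.5  102.7] grasp z 48.8 theta 59.96
turn first None then tool cm [ 0.12 -0.01  0.33]
```

Call:
{"api": "apply_moves", "payload": {
  "targets": [
    [0.1,0,0.15,0],
    [0,0,0.1,0],
    [0,0,0.1,0],
    [0,0,0,0]
  ]
}}

```text
time_s: 9.2
eef_pos: [588.3, -167.8, 99.5]
ee_rot: [0.0, 0.866, 0.5, 0.0]
force: [0.2, 0.4, -1.9]
grip_width: 0.507
```

Call:
{"api": "apply_moves", "payload": {
  "targets": [
    [0,0,0.05,0],
    [0,0,0,0]
  ]
}}

```text
time_s: 9.4
eef_pos: [588.4, -167.8, 99.2]
ee_rot: [0.0, 0.866, 0.5, 0.0]
force: [-0.8, -0.4, 0.6]
grip_width: 0.506
```

Call:
{"api": "apply_moves", "payload": {
  "targets": [
    [0,0,0,0],
    [0,0,0,0],
    [0,0,0,0],
    [0,0,0,0],
    [0,0,-1,0],
    [0,0,-2,0],
    [0,0,-3,0],
    [0,0,-4,0]
  ],
  "grip": 6.6
}}

```text
time_s: 10.2
eef_pos: [587.8, -167.5, 199.6]
ee_rot: [-0.001, 0.866, 0.5, -0.001]
force: [0.2, 0.4, -0.3]
grip_width: 0.77
```

```bash
python3 go.py 433.5 13.3 130 17.3
```

```text
t 10.2 pos [ 587.8 -167.5  199.6] grasp z 145.7 theta 59.96
turn first 42.66 then tool cm [ -9.36 -21.85   1.57]
```

Call:
{"api": "apply_moves", "payload": {
  "targets": [
    [0,0,0,8.5],
    [0,0,0,8.5],
    [0,0,0,8.5],
    [0,0,0,8.5],
    [0,0,0,8.6],
    [-0.8,-1.9,0,0],
    [-1.6,-3.7,0,0],
    [-1.7,-4.1,0,0]
  ],
  "grip": 8.5
}}

```text
time_s: 11.0
eef_pos: [519.4, -86.9, 199.5]
ee_rot: [0.0, 0.989, 0.15, 0.0]
force: [1.3, 0.2, -0.5]
grip_width: 0.996
```

Call:
{"api": "apply_moves", "payload": {
  "targets": [
    [-1.7,-4.1,0,0],
    [-1.7,-4.1,0,0],
    [-1.3,-3.0,0,0],
    [-0.5,-0.9,0,0],
    [0,0,0,0]
  ]
}}

```text
time_s: 11.5
eef_pos: [434.3, 13.0, 199.8]
ee_rot: [0.0, 0.988, 0.152, 0.001]
force: [0.3, -0.9, 0.7]
grip_width: 1.001
```

```bash
python3 go.py 433.5 13.3 36 17.3; python3 - <<'E'
from rig import capture,readout
from seg import *
t=capture("top");s=capture("scene")
a=cv2.resize(t["img"][130:270,200:380,::-1],None,fx=4,fy=4,interpolation=cv2.INTER_CUBIC)
b=cv2.resize(s["img"][120:260,190:370,::-1],None,fx=4,fy=4,interpolation=cv2.INTER_CUBIC)
cv2.imwrite("pics/t1.png",cv2.resize(np.hstack([a,b]),(800,311)))
E
```

```text
t 11.5 pos [434.3  13.  199.8] grasp z 145.9 theta 17.44
turn first 0.14 then tool cm [-0.07 -0.05 10.99]
```

View pics/t1.png

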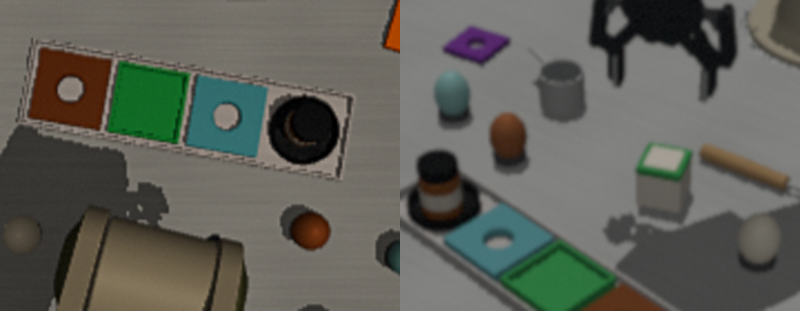

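The jar stands upright and centred in the black holder, at top crop (308,125). Now the tub.

Call:
{"api": "apply_moves", "payload": {
  "targets": [
    [-0.1,0,2.5,0],
    [0,0,3,0],
    [0,0,2.5,0],
    [0,0,1.7,0],
    [0,0,1.2,0],
    [0,0,0,0]
  ]
}}

```text
time_s: 12.2
eef_pos: [433.8, 11.4, 88.7]
ee_rot: [-0.0, 0.989, 0.15, -0.001]
force: [0.2, -0.0, 0.3]
grip_width: 0.992
```

Call:
{"api": "apply_moves", "payload": {
  "targets": [
    [0,0,0,0],
    [0,0,0,0],
    [0,0,0,0],
    [0,0,0,0],
    [0,0,0,0],
    [0,0,0,0],
    [0,0,0,0],
    [0,0,0,0]
  ],
  "grip": 4.2
}}

```text
time_s: 13.0
eef_pos: [434.1, 12.0, 90.8]
ee_rot: [0.0, 0.989, 0.151, 0.001]
force: [0.0, -0.8, 6.2]
grip_width: 0.584
```

```bash
python3 go.py 619 10.5 120 -9.7
```

```text
t 13.0 pos [434.1  12.   90.8] grasp z 36.9 theta 17.37
turn first 27.07 then tool cm [18.25 -2.96 -8.31]
```

Call:
{"api": "apply_moves", "payload": {
  "targets": [
    [0,0,-1,0],
    [0,0,-2,0],
    [0,0,-2.5,0],
    [0,0,-2.5,0],
    [0,0,0,6.7],
    [0,0,0,6.8],
    [0,0,0,6.8],
    [0,0,0,6.8]
  ]
}}

```text
time_s: 13.8
eef_pos: [433.4, 12.3, 170.6]
ee_rot: [0.0, 0.996, -0.087, 0.0]
force: [-0.3, 0.5, -1.4]
grip_width: 0.579
```

Call:
{"api": "apply_moves", "payload": {
  "targets": [
    [2,-0.3,0,0],
    [3.5,-0.5,0,0],
    [4,-0.7,0,0],
    [4,-0.7,0,0],
    [3.2,-0.5,0,0],
    [1.5,-0.3,0,0],
    [0,0,0,0]
  ]
}}

```text
time_s: 14.5
eef_pos: [618.9, 11.1, 170.0]
ee_rot: [-0.0, 0.996, -0.085, 0.0]
force: [-1.3, 0.4, -1.6]
grip_width: 0.578
```

```bash
python3 go.py 619 10.5 43.9 -9.7; python3 - <<'E'
from rig import capture,readout
from seg import *
t=capture("top");s=capture("scene")
a=cv2.resize(t["img"][130:270,200:380,::-1],None,fx=4,fy=4,interpolation=cv2.INTER_CUBIC)
b=cv2.resize(s["img"][150:290,190:370,::-1],None,fx=4,fy=4,interpolation=cv2.INTER_CUBIC)
cv2.imwrite("pics/t2.png",cv2.resize(np.hstack([a,b]),(800,311)))
E
```

```text
t 14.5 pos [618.9  11.1 170. ] grasp z 116.1 theta -9.72
turn first -0.02 then tool cm [0.02 0.06 7.22]
```

View pics/t2.png

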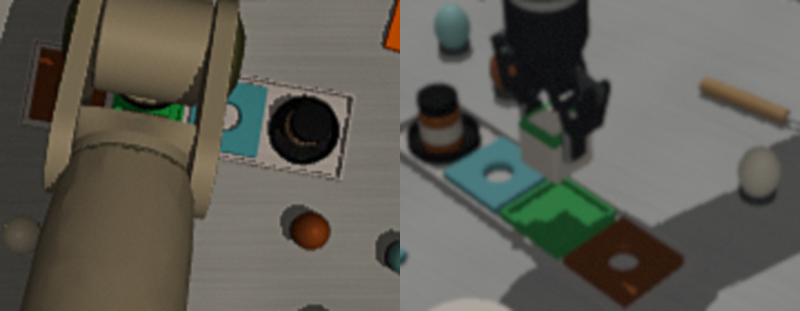

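The tub is held square above the green holder, at scene crop (556,150). Lowering.

Call:
{"api": "apply_moves", "payload": {
  "targets": [
    [0,0.05,2,0],
    [0,0,2,0],
    [0,0,1.4,0],
    [0,0,0.8,0],
    [0,0,0.5,0],
    [0,0,0.3,0],
    [0,0,0.1,0],
    [0,0,0,0]
  ]
}}

```text
time_s: 15.4
eef_pos: [618.1, 10.5, 99.4]
ee_rot: [0.0, 0.996, -0.085, 0.0]
force: [0.8, 0.0, -1.7]
grip_width: 0.584
```

```bash
python3 go.py 619 10.5 43.9 -9.7; python3 -c "
from rig import readout;print(readout.sense()['force'])"
```

```text
t 15.4 pos [618.1  10.5  99.4] grasp z 45.5 theta -9.73
turn first -0.03 then tool cm [ 0.09 -0.01  0.16]
[ 0.84559183  0.032018   -1.70957614]
```

Call:
{"api": "apply_moves", "payload": {
  "targets": [
    [0.05,0,0.1,0],
    [0,0,0.07,0],
    [0,0,0,0]
  ]
}}

```text
time_s: 15.7
eef_pos: [618.6, 10.4, 97.8]
ee_rot: [0.0, 0.996, -0.085, 0.0]
force: [-0.9, -0.2, 3.0]
grip_width: 0.578
```

Call:
{"api": "apply_moves", "payload": {
  "targets": [
    [0,0,0,0],
    [0,0,0,0],
    [0,0,0,0],
    [0,0,0,0],
    [0,0,-1,0],
    [0,0,-2,0],
    [0,0,-3,0],
    [0,0,-4,0]
  ],
  "grip": 6.4
}}

```text
time_s: 16.5
eef_pos: [617.9, 10.5, 197.9]
ee_rot: [-0.0, 0.996, -0.085, -0.001]
force: [1.1, -0.2, 0.3]
grip_width: 0.749
```

```bash
python3 go.py 472.8 -172.4 130 40
```

```text
t 16.5 pos [617.9  10.5 197.9] grasp z 144.0 theta -9.74
turn first -49.74 then tool cm [-22.87   4.69   1.4 ]
```

Call:
{"api": "apply_moves", "payload": {
  "targets": [
    [0,0,0,-8.2],
    [0,0,0,-8.3],
    [0,0,0,-8.3],
    [0,0,0,-8.3],
    [0,0,0,-8.3],
    [0,0,0,-8.3],
    [-2,0.4,0,0],
    [-4,0.8,0,0]
  ],
  "grip": 8.5
}}

```text
time_s: 17.3
eef_pos: [580.3, -36.5, 197.9]
ee_rot: [0.0, 0.939, 0.343, 0.001]
force: [0.3, -2.2, -0.9]
grip_width: 0.992
```

Call:
{"api": "apply_moves", "payload": {
  "targets": [
    [-4.6,1,0,0],
    [-4.6,1,0,0],
    [-4,0.8,0,0],
    [-2.8,0.5,0,0],
    [-0.9,0.2,0,0],
    [0,0,0,0]
  ]
}}

```text
time_s: 17.9
eef_pos: [473.0, -173.2, 197.9]
ee_rot: [0.0, 0.94, 0.341, 0.0]
force: [-0.4, -0.1, 0.7]
grip_width: 0.995
```

```bash
python3 go.py 472.8 -172.4 33; python3 - <<'E'
from rig import capture,readout
from seg import *
t=capture("top");s=capture("scene")
try:
  rep(t,"tub",seg(t,(50,90,10),(75,255,120),(262,172),40),59,True)
except Exception as e: print(e)
rep(s,"brown",seg(s,(0,110,30),(15,255,255),(238,181),18),31)
a=cv2.resize(t["img"][130:270,200:380,::-1],None,fx=4,fy=4,interpolation=cv2.INTER_CUBIC)
b=cv2.resize(s["img"][130:270,170:350,::-1],None,fx=4,fy=4,interpolation=cv2.INTER_CUBIC)
cv2.imwrite("pics/t3.png",cv2.resize(np.hstack([a,b]),(800,311)))
E
```

```text
t 17.9 pos [ 473.  -173.2  197.9] grasp z 144.0 theta 39.87
turn first None then tool cm [ 0.04 -0.08 11.1 ]
tub c [613.4  11. ] size [80.2 80.2] ang 80.2
brown ell [ 468.  -169.6] [37.7 89.2] mom [ 467.9 -169.9]
```

View pics/t3.png

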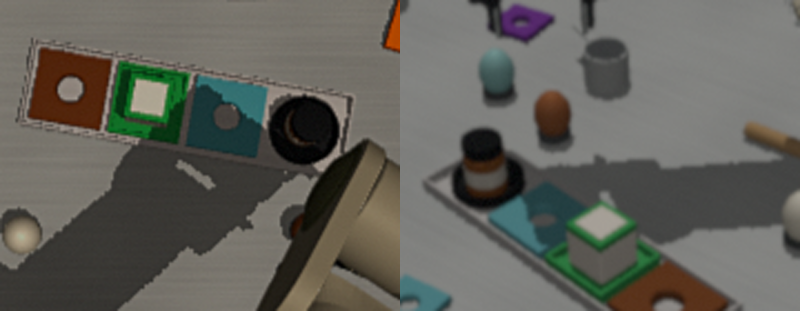

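Both items are in: the tub sits square in the green holder (top crop 149,97) and the jar is upright in the black one. Now the brown egg, approached gently with minimum grip force.

Call:
{"api": "apply_moves", "payload": {
  "targets": [
    [0,-0.05,3,0],
    [0,0,3,0],
    [0,0,2.4,0],
    [0,0,1.4,0],
    [0,0,0.9,0],
    [0,0,0.4,0],
    [0,0,0,0],
    [0,0,0,0]
  ],
  "force": 20
}}

```text
time_s: 18.8
eef_pos: [473.2, -172.3, 86.9]
ee_rot: [0.0, 0.94, 0.342, 0.0]
force: [0.3, 0.2, 0.5]
grip_width: 0.995
```

Call:
{"api": "apply_moves", "payload": {
  "targets": [
    [0,0,0,0],
    [0,0,0,0],
    [0,0,0,0],
    [0,0,0,0],
    [0,0,0,0]
  ],
  "grip": 5.0
}}

```text
time_s: 19.3
eef_pos: [472.8, -172.3, 86.3]
ee_rot: [-0.0, 0.94, 0.342, 0.0]
force: [-0.3, -0.4, -0.9]
grip_width: 0.582
```

```bash
python3 go.py 472.8 -172.4 33; python3 - <<'E'
from rig import capture,readout
from seg import *
t=capture("top");s=capture("scene")
a=cv2.resize(t["img"][190:270,300:410,::-1],None,fx=4,fy=4,interpolation=cv2.INTER_CUBIC)
b=cv2.resize(s["img"][130:210,190:300,::-1],None,fx=4,fy=4,interpolation=cv2.INTER_CUBIC)
cv2.imwrite("pics/e1.png",cv2.resize(np.hstack([a,b]),(800,291)))
E
```

```text
t 19.3 pos [ 472.8 -172.3   86.3] grasp z 32.4 theta 39.96
turn first None then tool cm [-0.01  0.01 -0.06]
```

View pics/e1.png

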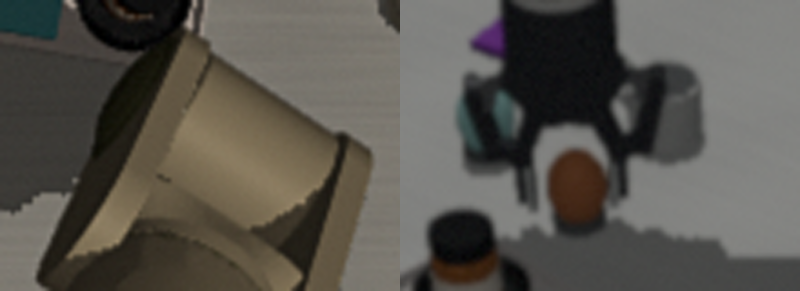

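The egg stands upright between the pads, from about 548 to 607 in the crop. Closing gently.

Call:
{"api": "apply_moves", "payload": {
  "targets": [
    [0,0,0,0],
    [0,0,0,0],
    [0,0,0,0],
    [0,0,0,0],
    [0,0,0,0],
    [0,0,0,0]
  ],
  "grip": 4.1
}}

```text
time_s: 20.0
eef_pos: [471.5, -170.8, 86.3]
ee_rot: [-0.002, 0.94, 0.342, -0.001]
force: [-7.8, 8.6, 10.2]
grip_width: 0.499
```

Call:
{"api": "apply_moves", "payload": {
  "targets": [
    [0,0,-0.3,0],
    [0,0,-0.5,0],
    [0,0,-0.8,0],
    [0,0,-1.2,0],
    [0,0,0,0]
  ]
}}

```text
time_s: 20.5
eef_pos: [473.5, -172.8, 116.2]
ee_rot: [0.001, 0.94, 0.342, 0.001]
force: [-0.4, -0.8, -1.1]
grip_width: 0.5
```

```bash
python3 go.py 634.1 100 120 80; python3 - <<'E'
from rig import capture,readout
from seg import *
t=capture("top");s=capture("scene")
a=cv2.resize(t["img"][190:270,300:410,::-1],None,fx=4,fy=4,interpolation=cv2.INTER_CUBIC)
b=cv2.resize(s["img"][130:210,190:300,::-1],None,fx=4,fy=4,interpolation=cv2.INTER_CUBIC)
cv2.imwrite("pics/e2.png",cv2.resize(np.hstack([a,b]),(800,291)))
E
```

```text
t 20.5 pos [ 473.5 -172.8  116.2] grasp z 62.3 theta 39.96
turn first -40.04 then tool cm [29.65 11.08 -5.77]
```

View pics/e2.png

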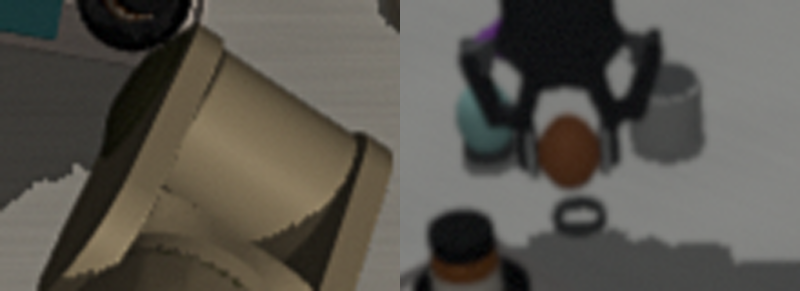

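Call:
{"api": "apply_moves", "payload": {
  "targets": [
    [0,0,-1.5,0],
    [0,0,-2,0],
    [0,0,-2.3,0],
    [0,0,0,-8],
    [0,0,0,-8],
    [0,0,0,-8],
    [0,0,0,-8],
    [0,0,0,-8]
  ]
}}

```text
time_s: 21.4
eef_pos: [472.6, -172.2, 171.9]
ee_rot: [-0.0, 0.764, 0.645, -0.0]
force: [1.0, 0.1, -1.0]
grip_width: 0.498
```

Call:
{"api": "apply_moves", "payload": {
  "targets": [
    [1.5,0.6,0,0],
    [2.7,1,0,0],
    [3.7,1.4,0,0],
    [4.2,1.5,0,0],
    [4.2,1.6,0,0],
    [4.2,1.6,0,0],
    [3.7,1.4,0,0],
    [2.7,1,0,0]
  ]
}}

```text
time_s: 22.2
eef_pos: [619.7, 77.4, 171.7]
ee_rot: [-0.0, 0.766, 0.643, -0.0]
force: [-0.2, 0.4, -0.5]
grip_width: 0.501
```

Call:
{"api": "apply_moves", "payload": {
  "targets": [
    [1.7,0.6,0,0],
    [0.9,0.3,1,0],
    [0,0,1.5,0],
    [0,0,1.5,0],
    [0,0,0,0]
  ]
}}

```text
time_s: 22.7
eef_pos: [631.0, 98.1, 128.9]
ee_rot: [-0.002, 0.767, 0.642, -0.002]
force: [0.3, 0.8, -1.0]
grip_width: 0.5
```

```bash
python3 go.py 634.1 100 37 80.3; python3 - <<'E'
from rig import capture,readout
from seg import *
t=capture("top");s=capture("scene")
a=cv2.resize(t["img"][130:210,190:300,::-1],None,fx=4,fy=4,interpolation=cv2.INTER_CUBIC)
b=cv2.resize(s["img"][210:290,240:350,::-1],None,fx=4,fy=4,interpolation=cv2.INTER_CUBIC)
cv2.imwrite("pics/e3.png",cv2.resize(np.hstack([a,b]),(800,291)))
E
```

```text
t 22.7 pos [631.   98.1 128.9] grasp z 75.0 theta 79.9
turn first -0.4 then tool cm [0.24 0.27 3.8 ]
```

View pics/e3.png

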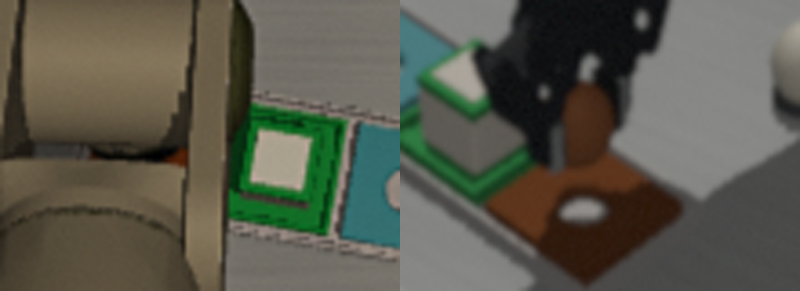

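Call:
{"api": "apply_moves", "payload": {
  "targets": [
    [0.2,0.3,0,0],
    [0,0,1.0,0],
    [0,0,1.0,0],
    [0,0,0.8,0],
    [0,0,0.4,0],
    [0,0,0,0],
    [0,0,0,0]
  ]
}}

```text
time_s: 23.5
eef_pos: [635.9, 100.5, 100.4]
ee_rot: [0.0, 0.766, 0.643, 0.0]
force: [-0.4, 0.5, -0.9]
grip_width: 0.498
```

```bash
python3 go.py 634.1 100 37 80.3; python3 - <<'E'
from rig import capture,readout
from seg import *
s=capture("scene")
print(readout.sense()["force"], proj(s,(634.1,100,15)),proj(s,(634.1,100,38)))
b=cv2.resize(s["img"][220:290,250:340,::-1],None,fx=8,fy=8,interpolation=cv2.INTER_CUBIC)
cv2.imwrite("pics/e4.png",b)
E
```

```text
t 23.5 pos [635.9 100.5 100.4] grasp z 46.5 theta 79.97
turn first -0.33 then tool cm [-0.08 -0.17  0.95]
[ 0.0279204   0.34743584 -0.60218882] [288.04314461 266.21137335] [287.96292269 258.29347639]
```

View pics/e4.png

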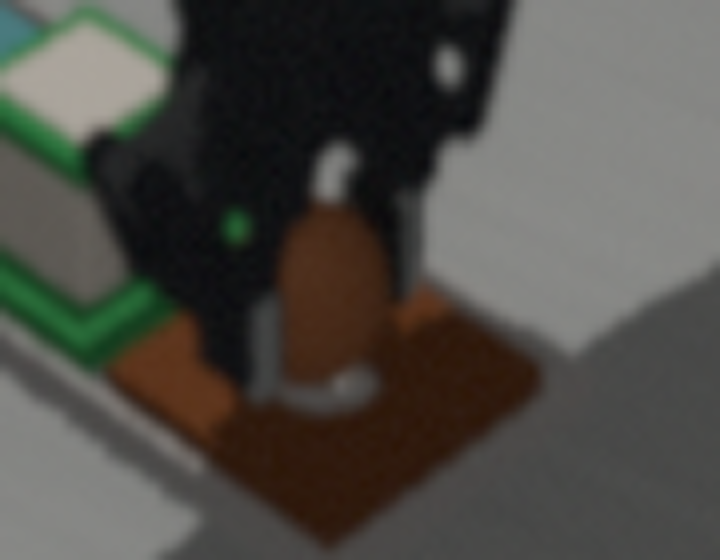

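Call:
{"api": "apply_moves", "payload": {
  "targets": [
    [-0.05,-0.15,0.3,0],
    [0,0,0.3,0],
    [0,0,0.15,0],
    [0,0,0,0],
    [0,0,0,0]
  ]
}}

```text
time_s: 24.05
eef_pos: [634.4, 100.7, 94.2]
ee_rot: [0.0, 0.766, 0.643, 0.001]
force: [-4.4, 1.5, 10.9]
grip_width: 0.499
```

```bash
python3 go.py 634.1 100 36.4; python3 - <<'E'
from rig import capture,readout
from seg import *
s=capture("scene")
print(readout.sense()["force"])
b=cv2.resize(s["img"][220:290,250:340,::-1],None,fx=8,fy=8,interpolation=cv2.INTER_CUBIC)
cv2.imwrite("pics/e5.png",b)
E
```

```text
t 24.05 pos [634.4 100.7  94.2] grasp z 40.3 theta 79.98
turn first None then tool cm [-0.07 -0.02  0.39]
[-3.51465375  2.22348576 10.27643551]
```

View pics/e5.png

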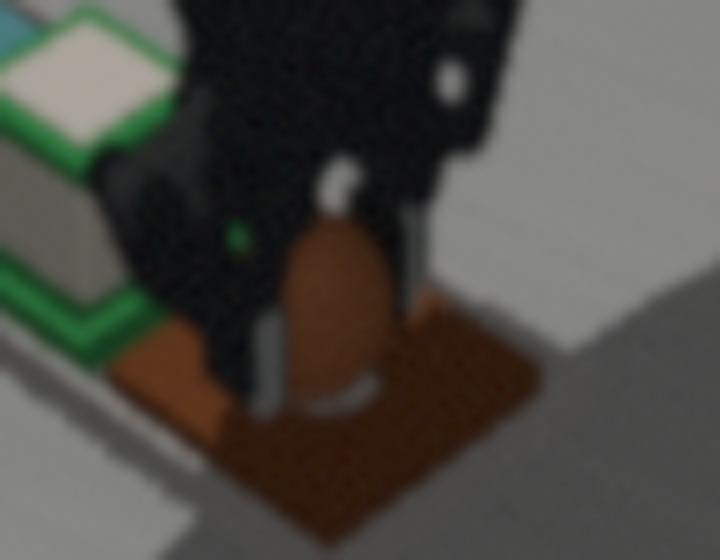

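Contact came early: 10 N up with a push toward −x, so the egg rides on the bevel. I'll unload and shift along the push.

Call:
{"api": "apply_moves", "payload": {
  "targets": [
    [0,0,-0.2,0],
    [0,0,0,0]
  ]
}}

```text
time_s: 24.3
eef_pos: [634.3, 100.3, 95.0]
ee_rot: [0.0, 0.766, 0.643, 0.0]
force: [-0.3, -0.1, 2.6]
grip_width: 0.503
```

```bash
python3 - <<'E'
from rig import readout
s=readout.sense(); print(s["force"],s["wrist_torque"],s["eef_pos"])
E
python3 go.py 632.3 101 40
```

```text
[-0.2764522  -0.13548582  2.58619372] [ 0.04847355 -0.04598931  0.02652408] [634.34647267 100.30674135  95.04919007]
t 24.3 pos [634.3 100.3  95. ] grasp z 41.1 theta 79.97
turn first None then tool cm [ 0.03 -0.21  0.11]
```

```bash
python3 - <<'E'
from rig import capture,readout
from seg import *
s=capture("scene")
def sil(c,ctr):
    a=np.linspace(0,2*np.pi,60);b=np.linspace(-np.pi/2,np.pi/2,60);A,B=np.meshgrid(a,b)
    P=np.stack([22*np.cos(A)*np.cos(B),22*np.sin(A)*np.cos(B),28.5*np.sin(B)],-1).reshape(-1,3)+ctr
    q=np.array([proj(c,p) for p in P]); return q.min(0).round(1),q.max(0).round(1)
print("start brown pred",sil(s,(471.5,-171,31)))
print("blue pred",sil(s,(442.5,-283.5,31)))
k=seg(s,(80,40,30),(100,255,255),(213,161),16); print("blue obs",k.min(0),k.max(0))
for z in(35,38.9,42): print(z,sil(s,(634.4,100.7,z)))
im=s["img"][220:290,250:340,::-1]
b=cv2.resize(im,None,fx=8,fy=8,interpolation=cv2.INTER_CUBIC)
cv2.imwrite("pics/e6.png",np.clip(b.astype(float)*2.2,0,255).astype(np.uint8))
E
```

```text
start brown pred (array([228.1, 170.6]), array([245.7, 191.7]))
blue pred (array([202.4, 151.8]), array([219.3, 172.1]))
blue obs [205.625 151.875] [220.375 171.875]
35 (array([277.6, 247.2]), array([298.7, 271.8]))
38.9 (array([277.6, 245.8]), array([298.7, 270.5]))
42 (array([277.6, 244.7]), array([298.7, 269.4]))
```

View pics/e6.png

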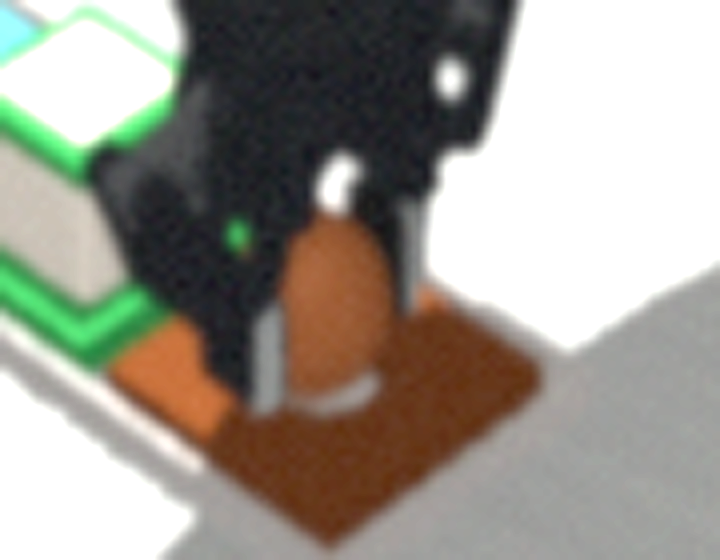

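Shift about (−2,+1.5) mm, which agrees with the force direction and with the egg sitting slightly left of the dimple in view.

Call:
{"api": "apply_moves", "payload": {
  "targets": [
    [0,0,-0.2,0],
    [0.1,-0.2,0,0],
    [0,0,0,0],
    [0,0,0.1,0],
    [0,0,0.1,0],
    [0,0,0,0]
  ]
}}

```text
time_s: 24.95
eef_pos: [632.3, 101.6, 94.5]
ee_rot: [-0.0, 0.766, 0.643, -0.0]
force: [0.6, 0.1, -1.0]
grip_width: 0.5
```

Call:
{"api": "apply_moves", "payload": {
  "targets": [
    [0,0,0.1,0],
    [0,0,0,0]
  ]
}}

```text
time_s: 25.15
eef_pos: [632.4, 101.6, 93.6]
ee_rot: [-0.0, 0.766, 0.643, -0.0]
force: [-0.5, 0.5, -1.2]
grip_width: 0.499
```

Contact is gone at a lower height, so the shift was right. Continuing in small steps.

Call:
{"api": "apply_moves", "payload": {
  "targets": [
    [0,0,0.1,0],
    [0,0,0,0]
  ]
}}

```text
time_s: 25.35
eef_pos: [632.5, 101.7, 93.0]
ee_rot: [0.0, 0.766, 0.643, 0.0]
force: [-0.5, 0.4, 0.5]
grip_width: 0.498
```

Call:
{"api": "apply_moves", "payload": {
  "targets": [
    [0,0,0.05,0],
    [0,0,0,0]
  ]
}}

```text
time_s: 25.55
eef_pos: [632.6, 101.7, 92.7]
ee_rot: [0.0, 0.766, 0.643, 0.0]
force: [-2.8, 1.0, 4.9]
grip_width: 0.496
```

Call:
{"api": "apply_moves", "payload": {
  "targets": [
    [0,0,-0.15,0],
    [0.05,-0.2,0,0],
    [0,0,0.1,0],
    [0,0,0,0]
  ]
}}

```text
time_s: 25.95
eef_pos: [630.4, 102.4, 92.5]
ee_rot: [-0.0, 0.766, 0.643, -0.0]
force: [0.0, 0.5, -1.5]
grip_width: 0.501
```

Call:
{"api": "apply_moves", "payload": {
  "targets": [
    [0,0,0.1,0],
    [0,0,0,0]
  ]
}}

```text
time_s: 26.15
eef_pos: [630.7, 102.4, 91.8]
ee_rot: [0.0, 0.766, 0.643, 0.0]
force: [0.5, 0.1, 0.2]
grip_width: 0.496
```

Call:
{"api": "apply_moves", "payload": {
  "targets": [
    [0,0,0.05,0],
    [0,0,0,0]
  ]
}}

```text
time_s: 26.35
eef_pos: [630.8, 102.5, 91.5]
ee_rot: [0.0, 0.766, 0.643, 0.0]
force: [-0.3, 1.1, 1.2]
grip_width: 0.492
```

```bash
python3 - <<'E'
from rig import capture,readout
from seg import *
s=capture("scene"); print(readout.sense()["force"],readout.sense()["eef_pos"])
b=cv2.resize(s["img"][220:290,250:340,::-1],None,fx=8,fy=8,interpolation=cv2.INTER_CUBIC)
cv2.imwrite("pics/e7.png",np.clip(b.astype(float)*2.2,0,255).astype(np.uint8))
E
```

```text
[1.61693366 0.34981378 1.67568852] [630.7604901  102.45328548  91.5082934 ]
```

View pics/e7.png

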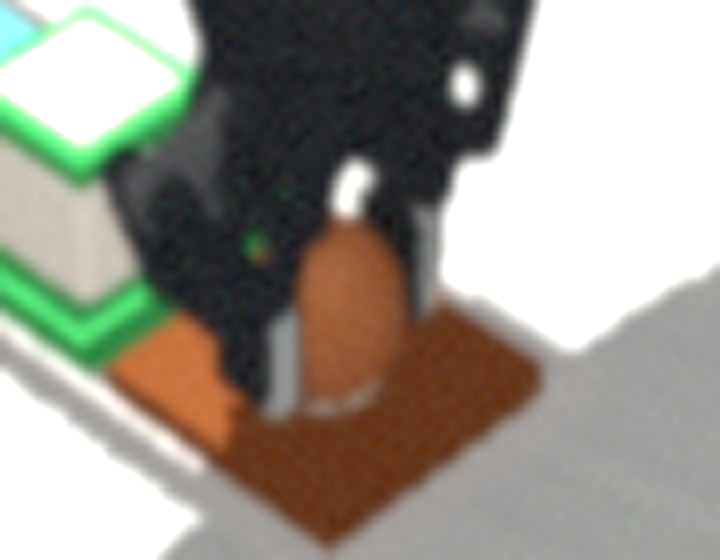

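The crescent of the dimple is now even and the side force is about zero. Releasing slowly.

Call:
{"api": "apply_moves", "payload": {
  "targets": [
    [0,0,0,0],
    [0,0,0,0],
    [0,0,0,0]
  ],
  "grip": 4.6
}}

```text
time_s: 26.7
eef_pos: [630.4, 102.4, 91.1]
ee_rot: [-0.0, 0.766, 0.643, -0.0]
force: [-0.3, -0.0, 0.4]
grip_width: 0.539
```

Call:
{"api": "apply_moves", "payload": {
  "targets": [
    [0,0,0,0],
    [0,0,0,0],
    [0,0,0,0],
    [0,0,0,0],
    [0,0,0,0],
    [0,0,0,0]
  ],
  "grip": 6.0
}}

```text
time_s: 27.3
eef_pos: [630.6, 102.4, 91.3]
ee_rot: [0.0, 0.766, 0.643, 0.0]
force: [-0.1, -0.3, 0.1]
grip_width: 0.702
```

```bash
python3 - <<'E'
from rig import capture,readout
from seg import *
s=capture("scene"); print(readout.sense()["force"],readout.sense()["eef_pos"])
b=cv2.resize(s["img"][220:290,250:340,::-1],None,fx=8,fy=8,interpolation=cv2.INTER_CUBIC)
cv2.imwrite("pics/e8.png",np.clip(b.astype(float)*2.2,0,255).astype(np.uint8))
E
```

```text
[ 0.95525365  0.63785546 -0.04096614] [630.55987486 102.4411864   91.30528296]
```

View pics/e8.png

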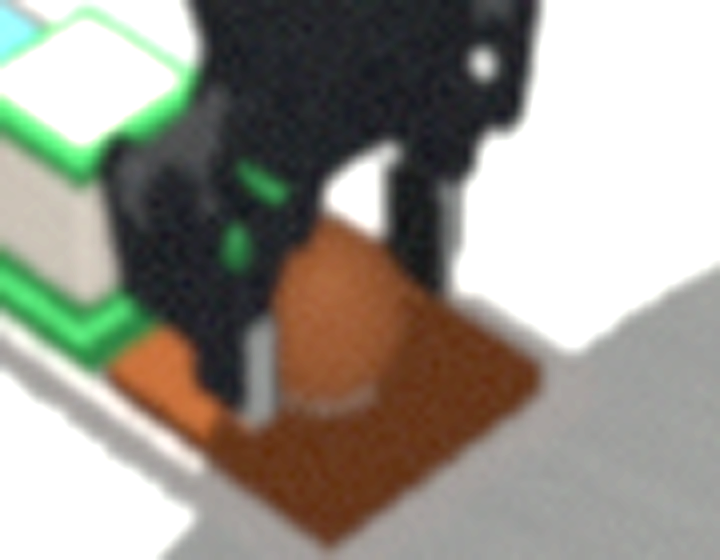

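Call:
{"api": "apply_moves", "payload": {
  "targets": [
    [0,0,0,0],
    [0,0,0,0],
    [0,0,0,0],
    [0,0,0,0],
    [0,0,0,0],
    [0,0,0,0],
    [0,0,0,0]
  ],
  "grip": 8.0
}}

```text
time_s: 28.05
eef_pos: [630.6, 102.4, 91.3]
ee_rot: [0.0, 0.766, 0.643, 0.0]
force: [0.3, 0.5, -0.3]
grip_width: 0.941
```

```bash
python3 - <<'E'
from rig import capture,readout
from seg import *
s=capture("scene"); print(readout.sense()["force"],readout.sense()["eef_pos"])
b=cv2.resize(s["img"][220:290,250:340,::-1],None,fx=8,fy=8,interpolation=cv2.INTER_CUBIC)
cv2.imwrite("pics/e9.png",np.clip(b.astype(float)*2.2,0,255).astype(np.uint8))
E
```

```text
[-0.44873513  0.10479224 -0.59717641] [630.55112824 102.44660853  91.28022397]
```

View pics/e9.png

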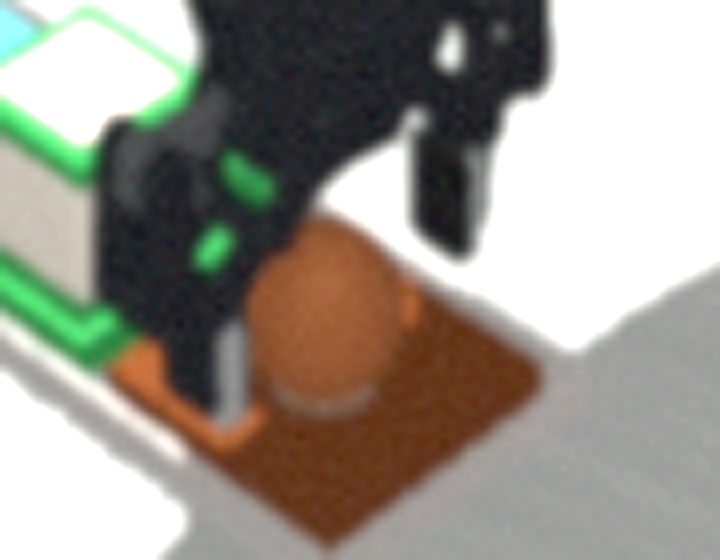

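The brown egg stands upright and centred in its dimple at crop (322,300). The true dimple was about (−3,+2) mm from my top-camera estimate, so I'll apply that bias to the blue pad and egg. Next, the blue egg.

Call:
{"api": "apply_moves", "payload": {
  "targets": [
    [0,0,-0.5,0],
    [0,0,-1,0],
    [0,0,-2,0],
    [0,0,-3,0],
    [0,0,-3.5,0]
  ],
  "grip": 8.5
}}

```text
time_s: 28.6
eef_pos: [630.2, 102.4, 192.6]
ee_rot: [-0.0, 0.766, 0.643, -0.0]
force: [-0.5, 0.3, 0.5]
grip_width: 0.996
```

```bash
python3 go.py 440.5 -281.8 140 80
```

```text
t 28.6 pos [630.2 102.4 192.6] grasp z 138.7 theta 79.96
turn first -0.04 then tool cm [-41.13 -12.01  -0.13]
```

Call:
{"api": "apply_moves", "payload": {
  "targets": [
    [-2,-0.6,0,0],
    [-4,-1.2,0,0],
    [-4.5,-1.3,0,0],
    [-4.5,-1.3,0,0],
    [-4.5,-1.3,0,0],
    [-4.5,-1.3,0,0],
    [-4.5,-1.3,0,0],
    [-4.5,-1.3,0,0]
  ]
}}

```text
time_s: 29.4
eef_pos: [477.6, -207.4, 192.4]
ee_rot: [0.001, 0.766, 0.643, 0.0]
force: [1.3, -0.4, -0.4]
grip_width: 0.995
```

Call:
{"api": "apply_moves", "payload": {
  "targets": [
    [-4,-1.2,0,0],
    [-2.8,-0.8,0,0],
    [-1.3,-0.4,0,0],
    [0,0,0,0],
    [0,0,0,0]
  ]
}}

```text
time_s: 29.9
eef_pos: [441.2, -280.5, 191.6]
ee_rot: [0.0, 0.766, 0.643, 0.0]
force: [1.3, 1.2, -0.2]
grip_width: 0.994
```

```bash
python3 go.py 440.5 -281.8 32; python3 - <<'E'
from rig import capture,readout
from seg import *
t=capture("top");s=capture("scene")
def hole(c,near,r):
    g=cv2.resize(c["img"],None,fx=4,fy=4,interpolation=cv2.INTER_CUBIC); h=cv2.cvtColor(g,cv2.COLOR_RGB2HSV)
    m=cv2.inRange(h,(0,0,0),(179,60,255)); k=np.zeros_like(m); cv2.circle(k,(int(near[0]*4),int(near[1]*4)),r*4,255,-1); m&=k
    M=cv2.moments(m,True); return (M['m10']/M['m00']+.5)/4-.5,(M['m01']/M['m00']+.5)/4-.5,M['m00']/16
for n,c,p,r in(("top",t,(302,182),10),("scene",s,(235,228),9)):
    u,v,a=hole(c,p,r); print(n,u,v,a,[unproj(c,u,v,z)[:2].round(1) for z in(3,15)])
a=cv2.resize(t["img"][140:260,210:400,::-1],None,fx=4,fy=4,interpolation=cv2.INTER_CUBIC)
b=cv2.resize(s["img"][125:285,170:320,::-1],None,fx=3,fy=3,interpolation=cv2.INTER_CUBIC)
cv2.imwrite("pics/f1.png",np.hstack([cv2.resize(a,(400,253)),cv2.resize(b,(237,253))]))
E
```

```text
t 29.9 pos [ 441.2 -280.5  191.6] grasp z 137.7 theta 79.99
turn first None then tool cm [-0.14 -0.05 10.57]
top 301.48804347826086 182.04103260869564 115.0 [array([604.7, -80. ]), array([603.3, -78.9])]
scene 234.0486326109391 228.65750773993807 60.5625 [array([593.7, -82.1]), array([604.1, -72.4])]
```

View pics/f1.png

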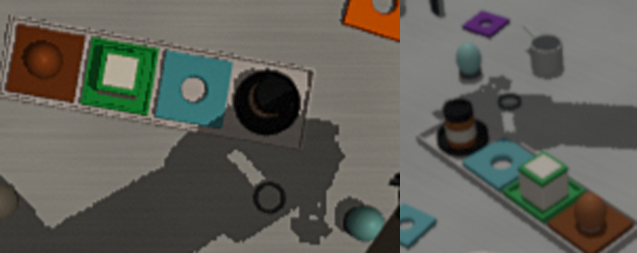

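The brown egg stands in the brown pad (top crop 43,59) and the blue egg is undisturbed. Descending.

Call:
{"api": "apply_moves", "payload": {
  "targets": [
    [-0.1,-0.05,3,0],
    [0,0,3,0],
    [0,0,2.3,0],
    [0,0,1.2,0],
    [0,0,0.7,0],
    [0,0,0.3,0],
    [0,0,0,0]
  ]
}}

```text
time_s: 30.7
eef_pos: [440.4, -282.3, 86.8]
ee_rot: [0.0, 0.766, 0.643, 0.0]
force: [-0.2, 0.9, 0.1]
grip_width: 0.995
```

Call:
{"api": "apply_moves", "payload": {
  "targets": [
    [0,0,0,0],
    [0,0,0,0],
    [0,0,0,0],
    [0,0,0,0],
    [0,0,0,0]
  ],
  "grip": 5.0
}}

```text
time_s: 31.2
eef_pos: [440.1, -282.3, 86.4]
ee_rot: [0.0, 0.766, 0.643, 0.0]
force: [0.4, 0.2, 0.6]
grip_width: 0.579
```

```bash
python3 go.py 440.5 -281.8 32; python3 - <<'E'
from rig import capture,readout
from seg import *
s=capture("scene");print(readout.sense()["force"])
b=cv2.resize(s["img"][125:195,170:260,::-1],None,fx=8,fy=8,interpolation=cv2.INTER_CUBIC)
cv2.imwrite("pics/f2.png",np.clip(b.astype(float)*1.6,0,255).astype(np.uint8))
E
```

```text
t 31.2 pos [ 440.1 -282.3   86.4] grasp z 32.5 theta 79.96
turn first None then tool cm [0.06 0.03 0.05]
[ 0.3038724   0.91890168 -0.94171658]
```

View pics/f2.png

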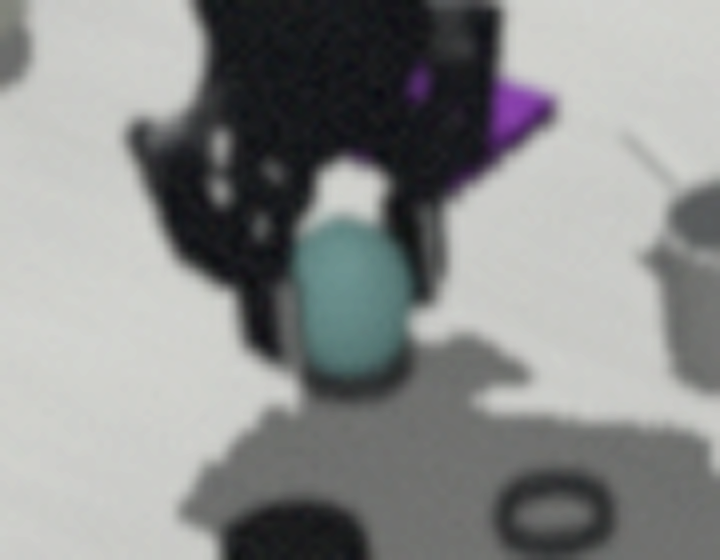

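The blue egg is upright between the pads at crop (352,300). Closing in small steps and checking the side force.

Call:
{"api": "apply_moves", "payload": {
  "targets": [
    [0,0,0.05,0],
    [0,0,0,0],
    [0,0,0,0]
  ],
  "grip": 4.6
}}

```text
time_s: 31.55
eef_pos: [440.1, -282.3, 85.8]
ee_rot: [-0.0, 0.766, 0.643, 0.0]
force: [0.3, -0.2, -0.5]
grip_width: 0.539
```

Call:
{"api": "apply_moves", "payload": {
  "targets": [
    [0,0,0,0],
    [0,0,0,0],
    [0,0,0,0]
  ],
  "grip": 4.4
}}

```text
time_s: 31.85
eef_pos: [439.8, -282.2, 85.8]
ee_rot: [-0.0, 0.766, 0.643, -0.0]
force: [-4.4, 0.6, 2.6]
grip_width: 0.516
```

Call:
{"api": "apply_moves", "payload": {
  "targets": [
    [0,-0.1,0,0],
    [0,0,0,0],
    [0,0,0,0]
  ]
}}

```text
time_s: 32.15
eef_pos: [439.3, -282.2, 85.8]
ee_rot: [0.0, 0.766, 0.643, 0.0]
force: [0.7, -1.1, 0.6]
grip_width: 0.515
```

Call:
{"api": "apply_moves", "payload": {
  "targets": [
    [0,0,0,0],
    [0,0,0,0],
    [0,0,0,0],
    [0,0,0,0]
  ],
  "grip": 4.1
}}

```text
time_s: 32.55
eef_pos: [439.2, -282.2, 85.9]
ee_rot: [0.0, 0.766, 0.643, 0.0]
force: [-1.4, 0.1, 1.7]
grip_width: 0.502
```

Call:
{"api": "apply_moves", "payload": {
  "targets": [
    [0,0,-0.3,0],
    [0,0,-0.5,0],
    [0,0,-0.8,0],
    [0,0,-1.5,0],
    [0,0,-2,0],
    [0,0,-2.4,0],
    [0,0,-1.5,0],
    [0,0,0,0]
  ]
}}

```text
time_s: 33.35
eef_pos: [439.7, -282.6, 178.1]
ee_rot: [0.002, 0.766, 0.643, 0.0]
force: [0.4, -0.3, -0.7]
grip_width: 0.498
```

```bash
python3 go.py 600.7 -77 120 80.3; python3 - <<'E'
from rig import capture,readout
from seg import *
s=capture("scene");print(readout.sense()["force"])
b=cv2.resize(s["img"][105:195,170:260,::-1],None,fx=6,fy=6,interpolation=cv2.INTER_CUBIC)
cv2.imwrite("pics/f3.png",np.clip(b.astype(float)*1.6,0,255).astype(np.uint8))
E
```

```text
t 33.35 pos [ 439.7 -282.6  178.1] grasp z 124.2 theta 79.97
turn first -0.33 then tool cm [22.98 12.41  0.42]
[ 0.48327835 -1.26964821 -1.41085233]
```

View pics/f3.png

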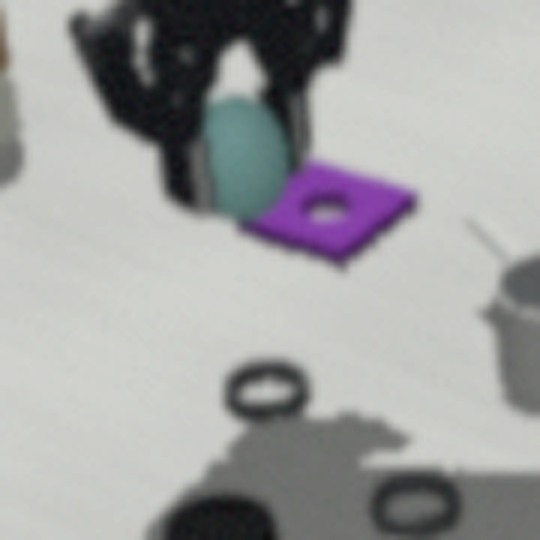

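The blue egg is held upright and clear of its ring. Moving it to the blue pad.

Call:
{"api": "apply_moves", "payload": {
  "targets": [
    [1.5,0.8,0,0],
    [2.7,1.5,0,0],
    [3.6,1.9,0,0],
    [3.9,2.1,0,0],
    [3.9,2.1,0,0],
    [3.4,1.9,0,0],
    [2.4,1.3,0,0],
    [1.2,0.6,0,0]
  ]
}}

```text
time_s: 34.2
eef_pos: [599.2, -78.8, 174.5]
ee_rot: [-0.001, 0.766, 0.643, -0.0]
force: [0.0, -0.7, -1.4]
grip_width: 0.499
```

Call:
{"api": "apply_moves", "payload": {
  "targets": [
    [0.4,0.2,1,0],
    [0,0,2,0],
    [0,0,2,0],
    [0,0,1.2,0],
    [0,0,0.6,0],
    [0,0,0.4,0],
    [0,0,0,0]
  ]
}}

```text
time_s: 34.9
eef_pos: [601.3, -77.5, 103.8]
ee_rot: [-0.0, 0.766, 0.642, -0.0]
force: [0.0, 0.5, -0.6]
grip_width: 0.502
```

```bash
python3 go.py 600.7 -77 40 80; python3 - <<'E'
from rig import capture,readout
from seg import *
s=capture("scene");print(readout.sense()["force"])
b=cv2.resize(s["img"][185:255,190:280,::-1],None,fx=8,fy=8,interpolation=cv2.INTER_CUBIC)
cv2.imwrite("pics/f4.png",np.clip(b.astype(float)*1.6,0,255).astype(np.uint8))
E
```

```text
t 34.9 pos [601.3 -77.5 103.8] grasp z 49.9 theta 79.95
turn first -0.05 then tool cm [ 0.04 -0.06  0.99]
[ 0.5020872  -0.43371562 -0.33924354]
```

View pics/f4.png

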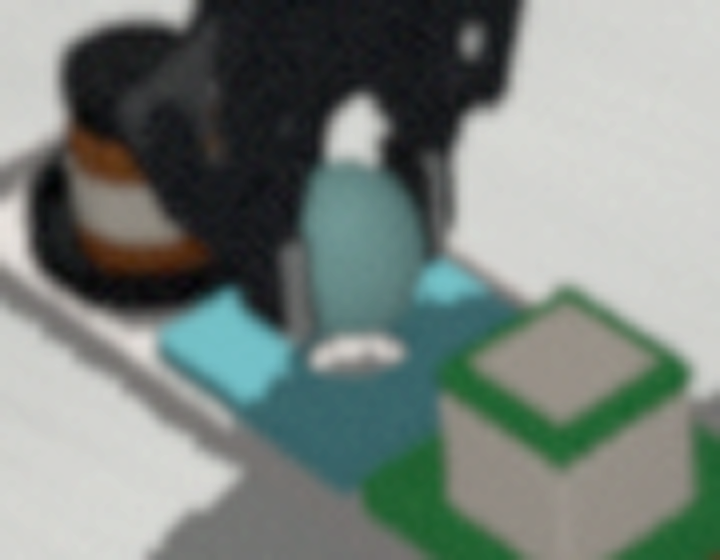

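The egg axis (column about 358) lines up with the dimple (308–407, centre 357). Lowering in small steps while watching the force.

Call:
{"api": "apply_moves", "payload": {
  "targets": [
    [0,-0.05,0.4,0],
    [0,0,0.3,0],
    [0,0,0.2,0],
    [0,0,0,0],
    [0,0,0,0]
  ]
}}

```text
time_s: 35.45
eef_pos: [600.9, -77.1, 94.8]
ee_rot: [0.0, 0.766, 0.643, 0.0]
force: [0.7, 0.5, -1.3]
grip_width: 0.504
```

Call:
{"api": "apply_moves", "payload": {
  "targets": [
    [0,0,0.1,0],
    [0,0,0,0]
  ]
}}

```text
time_s: 35.65
eef_pos: [600.8, -77.1, 93.7]
ee_rot: [-0.0, 0.766, 0.643, -0.0]
force: [0.2, 0.6, -1.1]
grip_width: 0.499
```

Call:
{"api": "apply_moves", "payload": {
  "targets": [
    [0,0,0.1,0],
    [0,0,0,0]
  ]
}}

```text
time_s: 35.85
eef_pos: [600.8, -77.1, 92.8]
ee_rot: [0.0, 0.766, 0.643, -0.0]
force: [-0.1, -0.4, 0.1]
grip_width: 0.503
```

Call:
{"api": "apply_moves", "payload": {
  "targets": [
    [0,0,0.05,0],
    [0,0,0,0]
  ]
}}

```text
time_s: 36.05
eef_pos: [600.9, -77.2, 92.5]
ee_rot: [0.0, 0.766, 0.643, 0.0]
force: [-0.3, -0.5, 1.5]
grip_width: 0.498
```

```bash
python3 - <<'E'
from rig import capture,readout
from seg import *
s=capture("scene");print(readout.sense()["force"],readout.sense()["wrist_torque"])
b=cv2.resize(s["img"][185:255,190:280,::-1],None,fx=8,fy=8,interpolation=cv2.INTER_CUBIC)
cv2.imwrite("pics/f5.png",np.clip(b.astype(float)*1.6,0,255).astype(np.uint8))
E
```

```text
[ 0.31091214 -0.54068637  1.67908781] [-0.08324983  0.0803207  -0.04029296]
```

View pics/f5.png

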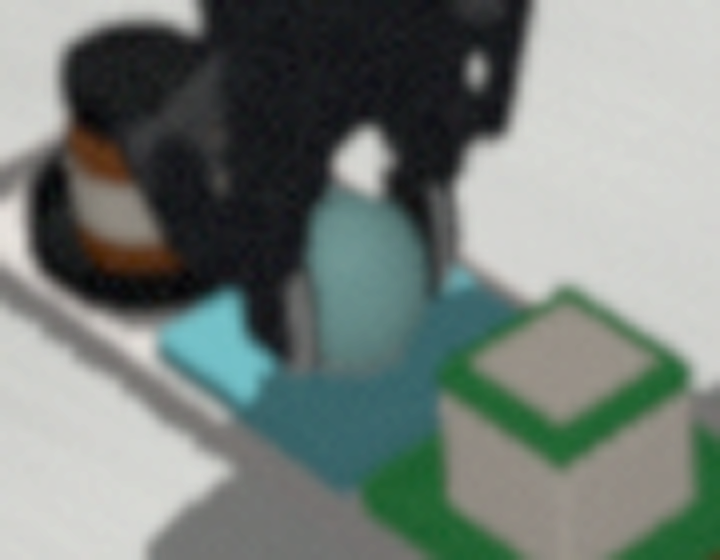

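The egg looks slightly toward +x and sits about 2.5 mm higher than seated. I'll probe with a small −x shift.

Call:
{"api": "apply_moves", "payload": {
  "targets": [
    [0,0,-0.15,0],
    [0,-0.15,0,0],
    [0,0,0.1,0],
    [0,0,0.05,0],
    [0,0,0,0]
  ]
}}

```text
time_s: 36.6
eef_pos: [599.5, -77.0, 92.5]
ee_rot: [0.0, 0.766, 0.643, 0.0]
force: [-0.7, -1.5, 2.1]
grip_width: 0.503
```

Call:
{"api": "apply_moves", "payload": {
  "targets": [
    [0,0,0.05,0],
    [0,0,0,0]
  ]
}}

```text
time_s: 36.8
eef_pos: [599.6, -77.1, 92.2]
ee_rot: [0.0, 0.766, 0.643, 0.0]
force: [-0.9, -1.0, 4.8]
grip_width: 0.498
```

Call:
{"api": "apply_moves", "payload": {
  "targets": [
    [0,0,-0.2,0],
    [-0.2,0,0,0],
    [0,0,0.1,0],
    [0,0,0.05,0],
    [0,0,0,0]
  ]
}}

```text
time_s: 37.3
eef_pos: [598.9, -78.8, 92.1]
ee_rot: [-0.0, 0.766, 0.643, -0.0]
force: [0.3, -0.2, -0.5]
grip_width: 0.498
```

Call:
{"api": "apply_moves", "payload": {
  "targets": [
    [0,0,0.05,0],
    [0,0,0,0]
  ]
}}

```text
time_s: 37.5
eef_pos: [599.1, -78.8, 91.8]
ee_rot: [0.0, 0.766, 0.643, 0.0]
force: [-0.1, -0.1, 0.5]
grip_width: 0.496
```

Call:
{"api": "apply_moves", "payload": {
  "targets": [
    [0,0,0.05,0],
    [0,0,0,0]
  ]
}}

```text
time_s: 37.7
eef_pos: [599.2, -78.9, 91.5]
ee_rot: [0.0, 0.766, 0.643, 0.0]
force: [0.7, -0.3, 0.9]
grip_width: 0.5
```

```bash
python3 - <<'E'
from rig import capture,readout
from seg import *
s=capture("scene");print(readout.sense()["force"],readout.sense()["wrist_torque"])
b=cv2.resize(s["img"][185:255,190:280,::-1],None,fx=8,fy=8,interpolation=cv2.INTER_CUBIC)
cv2.imwrite("pics/f6.png",np.clip(b.astype(float)*1.6,0,255).astype(np.uint8))
E
```

```text
[0.44887527 0.43356714 1.4327143 ] [ 0.0087259  -0.15566349 -0.0114561 ]
```

View pics/f6.png

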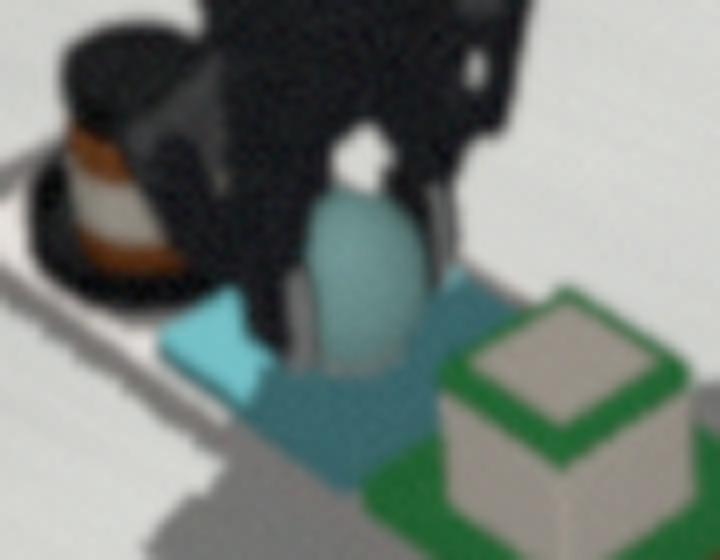

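Same contact height as the brown egg, no side force and upright. Releasing in stages.

Call:
{"api": "apply_moves", "payload": {
  "targets": [
    [0,0,0,0],
    [0,0,0,0],
    [0,0,0,0]
  ],
  "grip": 4.6
}}

```text
time_s: 38.05
eef_pos: [598.9, -78.8, 91.2]
ee_rot: [-0.0, 0.766, 0.643, -0.0]
force: [-0.2, -0.1, -1.0]
grip_width: 0.538
```

Call:
{"api": "apply_moves", "payload": {
  "targets": [
    [0,0,0,0],
    [0,0,0,0],
    [0,0,0,0],
    [0,0,0,0],
    [0,0,0,0],
    [0,0,0,0]
  ],
  "grip": 5.8
}}

```text
time_s: 38.65
eef_pos: [599.0, -78.8, 91.3]
ee_rot: [-0.0, 0.766, 0.643, -0.0]
force: [-0.3, -0.7, 0.2]
grip_width: 0.679
```

```bash
python3 - <<'E'
from rig import capture,readout
from seg import *
s=capture("scene");print(readout.sense()["force"],readout.sense()["wrist_torque"])
b=cv2.resize(s["img"][185:255,190:280,::-1],None,fx=8,fy=8,interpolation=cv2.INTER_CUBIC)
cv2.imwrite("pics/f7.png",np.clip(b.astype(float)*1.6,0,255).astype(np.uint8))
E
```

```text
[-0.21044929  0.63316863  0.53212962] [-0.01292176 -0.01762917 -0.00743087]
```

View pics/f7.png

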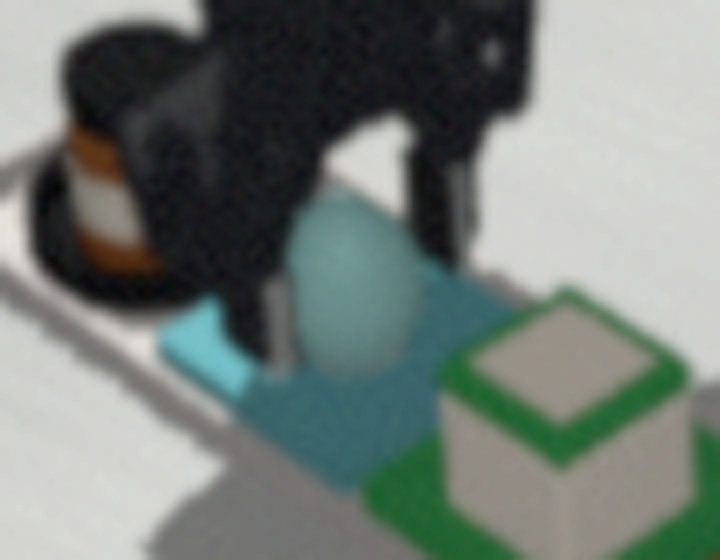

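The blue egg stands free in the dimple at crop (355,280). Opening further, then a straight lift.

Call:
{"api": "apply_moves", "payload": {
  "targets": [
    [0,0,0,0],
    [0,0,0,0],
    [0,0,0,0],
    [0,0,0,0],
    [0,0,0,0],
    [0,0,-0.5,0],
    [0,0,-1,0],
    [0,0,-2,0]
  ],
  "grip": 7.2
}}

```text
time_s: 39.5
eef_pos: [598.6, -78.7, 126.3]
ee_rot: [-0.001, 0.766, 0.643, -0.001]
force: [0.3, 1.0, 0.6]
grip_width: 0.843
```

Call:
{"api": "apply_moves", "payload": {
  "targets": [
    [0,0,-3,0],
    [0,0,-4,0],
    [0,0,-4,0],
    [-3,-4,0,0],
    [-3,-4,0,0],
    [-3,-4,0,0],
    [-3,-4,0,0],
    [0,0,0,0]
  ]
}}

```text
time_s: 40.3
eef_pos: [417.1, -170.6, 237.1]
ee_rot: [-0.0, 0.768, 0.641, -0.0]
force: [0.3, 0.9, -0.2]
grip_width: 0.843
```

Call:
{"api": "apply_moves", "payload": {
  "targets": [
    [-3,-4,0,0],
    [-3,-4,0,0],
    [-3,-4,0,0],
    [0,0,0,0],
    [0,0,0,0],
    [0,0,0,0]
  ]
}}

```text
time_s: 40.9
eef_pos: [287.6, -236.5, 236.7]
ee_rot: [0.0, 0.766, 0.643, 0.0]
force: [1.1, 0.5, -0.8]
grip_width: 0.842
```

```bash
python3 - <<'E'
from rig import capture,readout
from seg import *
t=capture("top");s=capture("scene");print(readout.sense()["force"],readout.sense()["eef_pos"])
a=cv2.resize(t["img"][135:270,100:400,::-1],None,fx=2.6,fy=2.6,interpolation=cv2.INTER_CUBIC)
b=cv2.resize(s["img"][170:310,170:440,::-1],None,fx=2.9,fy=2.9,interpolation=cv2.INTER_CUBIC)
cv2.imwrite("pics/g1.png",a);cv2.imwrite("pics/g2.png",b)
E
```

```text
[0.2321992  0.37440577 0.05699785] [ 287.69620051 -236.21228916  236.42204729]
```

View pics/g1.png

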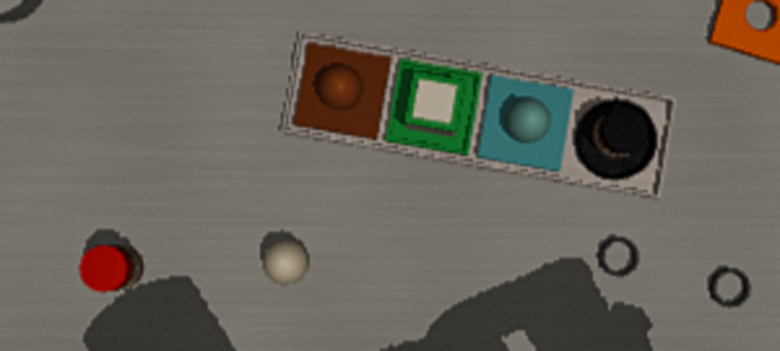

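View pics/g2.png

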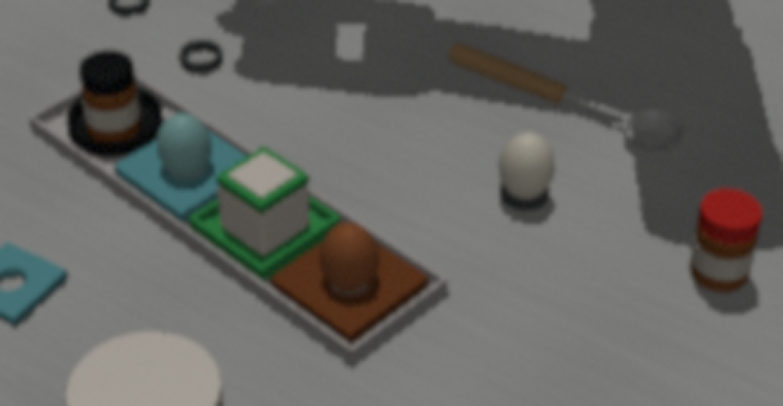

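All four are placed and the look-alikes are untouched. One last numeric check of the egg seating and tub angle.

```bash
python3 - <<'E'
from rig import capture
from seg import *
t=capture("top");s=capture("scene")
for n,c in(("top",t),("scene",s)):
  for nm,p,pad in(("blue",(525/2.6+100,118/2.6+135),(603.7,-79.1)),("brown",(338/2.6+100,86/2.6+135),(634.1,100))):
    print(n,nm,"pad px",proj(c,(*pad,15)),"egg expected px",proj(c,(*pad,35)))
def up(c,x,y,w,h,k): return cv2.resize(c["img"][y:y+h,x:x+w,::-1],None,fx=k,fy=k,interpolation=cv2.INTER_CUBIC)
a=np.hstack([up(t,280,160,44,44,9),up(t,209,148,44,44,9)]);b=np.hstack([up(s,212,200,44,44,9),up(s,268,238,44,44,9)])
a=np.clip(np.hstack([a[:, :396],a[:,396:]]).astype(float)*1.8,0,255).astype(np.uint8);b=np.clip(b.astype(float)*1.8,0,255).astype(np.uint8)
cv2.imwrite("pics/g3.png",cv2.resize(np.vstack([a,b]),(600,600)))
rep(t,"tublid(white)",seg(t,(0,0,150),(179,60,255),(267,174),14),59,True)
E
```

```text
top blue pad px [301.57620267 181.90329472] egg expected px [302.33379423 181.01597054]
top brown pad px [231.16017847 169.51777176] egg expected px [230.59429968 168.39287558]
scene blue pad px [231.90901359 227.47832292] egg expected px [231.26832242 220.76962539]
scene brown pad px [288.04314461 266.21137335] egg expected px [287.97350352 259.33780318]
tublid(white) c [618.9  10.4] size [34.9 34.9] ang 80.6
```

View pics/g3.png

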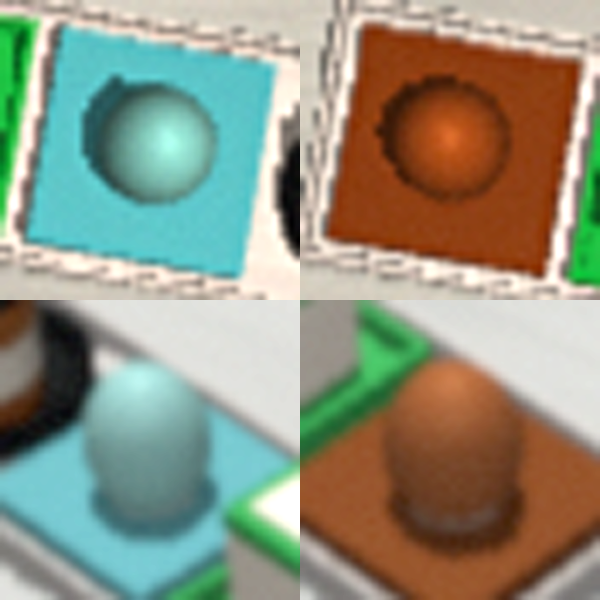

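```bash
python3 -c "
from rig import ctrl,readout
print(readout.sense()['time_s']); print(ctrl.finish_job())"
```

```text
41.1
the job is handed in; nothing more can be done
None
```

The tray is loaded and the job was handed in at about 41 s. I placed the jar first, then the tub, and only then the brown and blue eggs.

**Last checks, with the arm clear:**
- **Jar:** it stands upright in the round black holder.
- **Tub:** its lid measured within 0.1 mm of the green holder's centre and 0.3° off its angle, both by the top camera.
- **Eggs:** both stand upright, within about 1 px of the expected seated position in the top view, and both tops match in height in the scene view.
- **Look-alikes:** the white egg and red-capped jar stand where they were, and I did not touch them.

**What did not go smoothly:**
- **Brown egg, grasp:** closing on the egg gave about 10 N downward and 12 N sideways, because the gripper was roughly 2 mm off centre.
- **Brown egg, placing:** it met the edge of its dimple early and was pressed with about 10 N for roughly half a second. I backed off, re-centred it by about 4 mm and set it down with about 2 N.
- **Blue egg:** it needed small re-centring moves, with contact reaching about 5 N before the final set-down at about 1 to 2 N.
- **Camera disagreement:** the two cameras differed by 3–5 mm. The brown egg's actual seat was also about 4 mm from my top-camera estimate, so the top-camera measurements above carry that uncertainty.

I saw no damage to either egg.

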